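# Couple the proof press bed to its shuttle, draw it out and unload the blocks

## Task

The proof press's bed stands in under the impression cylinder with some printing blocks on it; get them out. Raise the red handle of the bed's coupler, slide the shuttle so that its ball is under the coupler, lower the coupler fully onto the ball and press the handle all the way down to lock it, then draw the bed out with the shuttle until you feel the index pin drop into its hidden hole. Lay every block from the bed flat in the grey metal galley beside the press, printing face up; leave the bed coupled, locked and indexed, and do not disturb the other things on the table.

Things in the scene. Friction and masses are not known exactly. Their poses are not given: they have to be found in the camera images.
- press: grey-green bench proof press, fixed: base 224 (x) x 610 (y, from -325 to 285) x 14 mm with two rails; origin at table height on the track's middle line; y along the track towards the impression unit (cheeks, hood, steel cylinder: 225 mm wide, y = 115 to 275 mm, 145 mm high, screws to 190 mm), x across, away from the galley. All on the track moves along y only
- bed (a joint): how far the bed has been drawn out of the impression unit towards -y of the press, m (0 = in, as at the start; it can go to 0.22). The bed is a steel truck on the rails; it resists with about 2.5 N and stays where it is left; it has no handle of its own and is drawn by the drawbar
- bed_floor (a point): centre of the bed's upper face, 45 mm above the table; axes as the press. The bed is 152 (x) x 160 (y) mm with a rim 5 mm high; a flat strip 41 mm wide and 5 mm high along its middle leaves two troughs 51 mm wide, centred at x = -46 and +46 mm, each holding up to two blocks one behind the other (at about y = -38 and +38 mm)
- drawbar (a joint): the drawbar's angle, rad: 0 = level, more = coupler end raised (to 0.5). It starts raised by 0.24 to 0.34; its hinge on the bed is stiff, so it stays where it is left; 2 to 5 N on its nose lowers it
- drawbar_hinge (a point): the drawbar's hinge on the bed, 50 mm above the table, axis across the track; the bar runs from here towards -y of the press (level when lowered), 24 mm wide, 10 mm thick
- coupler (a point): centre of the coupler's ball socket at the end of the drawbar, 130 mm from drawbar_hinge; socket open below, its walls reach 11 mm below this point. The ball is home when this point and ball coincide (within 1 to 2 mm); a ball up to 5 mm off along the track finds its own way in as the coupler is pressed down
- coupler_nose (a point): middle of the flat top of the coupler's nose (46 wide x 25 mm along the bar), the place to push the coupler down; 34 mm beyond and 24 mm above the socket's centre. The handle's pivot lies 20 mm from it towards the bed; 6 to 10 N seats the coupler on the ball
- handle_pivot (a point): pivot of the coupler handle, axis across the track, 14 mm beyond and 22 mm above the socket's centre
- handle_grip (a point): middle of the handle's red grip (20 mm wide across the track, 14 mm thick, 40 mm long), 69 mm from handle_pivot; at joint 0 it lies back along the top of the drawbar towards the bed, and swings up about handle_pivot as it is raised. The bar below it is 24 mm wide and its upper face 25 mm or more below the grip's middle; grip it across its width from above
- handle (a joint): handle angle relative to the drawbar, rad: 0 = pressed down, locked; 1.15 = fully raised. A jaw on it closes under the ball: the ball passes in or out only above about 0.5. It turns with about 0.1 N m and stays where it is left. It starts down, at up to 0.06
- shuttle (a joint): how far the shuttle has been slid towards -y of the press, m: 0 = its ball is exactly where the lowered coupler comes down while the bed is in; it starts at 0.04 to 0.085 and can go from -0.012 to 0.225; resists with about 2 N, stays where left
- ball (a point): centre of the shuttle's steel ball, 32 mm diameter, 50 mm above the table, on a thin stem
- shuttle_knob (a point): middle of the shuttle's dark wooden pull knob (upright cylinder, 28 mm diameter, 30 mm high, from 75 to 105 mm above the table, on a 16 mm post), 85 mm from the ball towards -y of the press; below it the shuttle's plate has its top at 34 mm
- index_pin (a joint): drop of the shuttle's sprung index pin, m: 0 = riding on its bar, 0.008 = in the index hole, which stops the shuttle firmly (sliding shuttle and bed takes 5 N; 10 N is plenty). The hole is out of sight; coupled, it is met at 0.175 to 0.205 of shuttle travel. The pin's black cap (17 mm wide, top 68 mm above the table, 60 after) is 50 mm to +x and 35 mm to -y of the ball
- galley_floor (a point): shallow grey metal galley beside the press, fixed: 140 (x) x 320 (y) mm outside, floor 2 mm, rim 16 mm above the table and 3 mm thick; this point is the centre of its inner floor, 2 mm above the table, y along its length; room for four blocks in a row along y, 74 mm apart
- block_sun: printing block: light wooden base with a copper plate with a raised sun on its upper face; 45 (x) x 64 (y) x 23 mm high, 0.1 to 0.2 kg; origin at the centre of its underside, z up through the printing face. It may be absent. At the start it lies on the bed, its 64 mm side along the track; grasp it from above across the 45 mm
- block_leaf: printing block: light wooden base with a brass plate with a raised leaf on its upper face; 45 (x) x 64 (y) x 23 mm high, 0.1 to 0.2 kg; origin at the centre of its underside, z up through the printing face. It may be absent. At the start it lies on the bed, its 64 mm side along the track; grasp it from above across the 45 mm
- block_bars: printing block: light wooden base with a bright grey metal plate with raised bars on its upper face; 45 (x) x 64 (y) x 23 mm high, 0.1 to 0.2 kg; origin at the centre of its underside, z up through the printing face. It may be absent. At the start it lies on the bed, its 64 mm side along the track; grasp it from above across the 45 mm
- block_frame: printing block: light wooden base with a red-brown plate with a raised frame and disc on its upper face; 45 (x) x 64 (y) x 23 mm high, 0.1 to 0.2 kg; origin at the centre of its underside, z up through the printing face. It may be absent. At the start it lies on the bed, its 64 mm side along the track; grasp it from above across the 45 mm
- ink_roller: bystander: ink roller lying, 132 x 269 x 86 mm, with an orange wooden handle; leave it where it is; origin under its middle
- furniture_h1: bystander: blue-grey metal furniture block with H ends, 50 x 82 x 26 mm; leave it; origin under its middle
- type_lines: bystander: lines of metal type, 51 x 34 x 23 mm; leave them; origin under their middle

How it is judged:
By the outcome, as a careful person would: the job done as asked, in the order asked, and still so for the second after the job is handed in, with the robot touching nothing.
Of block_sun, block_leaf, block_bars, block_frame only 2 to 4 are there at a start; the rules pass over those that are not, and their reading is None.
At some moment in a run one of block_sun, block_leaf, block_bars, block_frame may be knocked a few centimetres aside while the robot is not near it.
Once in a run the grip may slacken for a moment while it holds something.
It also fails if it takes over 210 s, if anything falls off the work surface, if the arm or the gripper's body presses on something with over 40 N, if the wrist force passes 120 N, or if a joint passes its speed limit or range.

## Robot

A 7-joint arm with a two-finger parallel gripper is mounted at the origin on a cart in front of the work surface, level with it; the furniture and walls round the work are solid. World frame = base frame: x ahead of the robot, y to its left, z up, the work surface at z = 0. Lengths are in m, angles in degrees, forces in N, time in s.
With the tool pointing down it reaches from about 0.425 to 0.875 m from the base axis. Payload 4.7 kg.
Tool frame: the origin (TCP) lies at the very end of the fingers, on their centre line; the grasp point (between the pads) lies manip.grip_depth behind it (manip.grip_depth is the distance from the TCP to the grasp point, in m); z points along the fingers, y is the line along which they close (so a half turn about z gives the same grasp; the last joint's range is limited). The gripper opens to 85 mm and grips with 20 to 120 N. Pads are 22 mm wide; open, the fingers measure 114 mm over their backs; the gripper's body (76 mm by 85 mm) begins 54 mm behind the grasp point. The pads swing forward as they close: fully open they stand 13 mm farther back than shut.
Start: joints at [66.24, 18.392, -4.016, 83.108, 1.295, 78.541, -3.26], TCP at [0.27, -0.591, 0.231] pointing down, gripper open.
Joint ranges: [-163.93, 163.93], [-17.29, 119.83], [-79.2, 71.16], [3.27, 140.29], [-89.18, 269.18], [5.43, 117.66], [-154.24, 154.24]. Speed limits (degrees/s): [147.25, 147.25, 180, 180, 180, 180, 180].

## Interface

Orientations are given as a 3x3 rotation matrix whose columns are the frame's x, y, z axes.
In Python, from bench import sense, eyes, manip gives the robot as it stands.
- The arm moves only by the tool drive_tool, never from a script. Its argument "rows" is a list that holds one entry, the list of rows, each a list of 5 numbers: the shift along the world's x, y, z in units of 40 mm (1.0 is 40 mm), then the turn about the world's z in units of 6 degrees (1.0 is 6 degrees), then the opening, from 0 (shut) to 1 (fully open). In form: [[[dx, dy, dz, twist, hand], ...]]. A call has 1 to 8 rows; each row is the pose to reach, as a shift and turn from the pose commanded when the call began; what a row does not reach only later rows make up. A row lasts 1/10 s, in which the tool goes at most 50 mm and 8.59 degrees, less where a joint would pass 70% of its speed; a pose out of reach is approached as far as the arm can. A call with a gripper value outside its range is refused whole. The fingers move at their own pace and stop on an object; the grip force is fixed at half the most. Time passes only in rows, so rows that repeat a pose let the fingers close. It gives the time, the measured TCP pose, the force, the opening and the grip force at its end, in the units of the state.
- sense(): the state, without advancing time (a new reading comes with each control period).
- eyes.get_image(name): name is "scene" or "side" or "wrist"; returns (picture, depth): 480x640x3 uint8, blue, green, red; 480x640 float32, m along the optical axis (not along the pixel's ray), 0 where there is no reading.
- eyes.calibration(name): a dict with "mtx" (3x3 intrinsics, pixels), "k1" (the pictures are not rectified: a ray, as slopes to the right and down, at radius r is drawn at 1 + k1 r^2 times it, then the intrinsics apply), "R" (3x3) and "t" (3): a world point X has camera coordinates R X + t. Camera axes: x right, y down, z forward; pixel columns grow to the right and rows downward; lengths in m; the calibration is good to about 2 mm. A picture is of the moment at which its call begins: read the wrist's pose just before it. calibration takes no time and is no camera call; for the wrist camera it gives the pose at the moment of the call.
- manip.close_job(): hands the job in; it is judged then, once.
The state is a dict: "clock": time; "joints": joint angles; "joint_vel": joint speeds; "tau": joint torques, N m; "position": TCP position; "orientation": TCP orientation; "ft_force": force on the tool from outside, world axes, zero at the start; "ft_torque": the same for the moment, N m; "opening": opening from 0.0 (shut) to 1.0 (fully open); "grasp_force": force on a finger pad.
Only numpy, scipy, OpenCV 4.12 (cv2) and the standard library are available. Lean on these libraries where they do the work, as an engineer would, in place of code of your own. Each camera call takes 0.05 s, during which the arm holds its last target. There are 200 camera calls.

## Working session

There is one attempt and no reset: what is moved stays moved. The work goes in short steps, Python scripts to look and compute and a tool call to move; the robot and the scene stay as the last step left them, time stands still between calls to the robot, and variables do not carry over. Pictures are saved under pics/ and viewed, at most 14 in all, crops included, and the job is handed in when it is done.

Besides the shell and the picture viewer there is one more tool, called after "Call:" by a JSON object that holds its "method" and its "body". drive_tool: Moves the arm, as the interface text tells. Its arguments: {"type":"object","properties":{"rows":{"type":"array"}},"required":["rows"]}

```bash
ls; mkdir -p pics; python3 - <<'E'
from bench import sense, eyes, manip
import cv2
s=sense();print(s,manip.grip_depth)
for n in("scene","side"):
    p,d=eyes.get_image(n);cv2.imwrite(f"pics/{n}0.png",p)
    import numpy as np;np.save(f"pics/{n}0.npy",d)
    c=eyes.calibration(n);print(n,c)
E
```

```text
pics
{'clock': 0.0, 'joints': array([66.24089053, 18.43876516, -4.01638647, 83.17603333,  1.29545401,
       78.54133732, -3.25845144]), 'joint_vel': array([-9.01672262e-03, -3.21231873e-02,  9.31017449e-05,  2.62377709e-02,
       -1.29387990e-01,  5.74388023e-02, -4.22295436e-02]), 'tau': array([ 1.01290757e-04, -4.93577600e+01, -3.81891355e-01, -3.14328468e+01,
        1.28942763e-02,  1.14715792e-02,  1.19542281e-05]), 'position': array([ 0.26997281, -0.59067713,  0.23021705]), 'orientation': array([[ 9.09444215e-01,  4.15824975e-01, -9.00264579e-04],
       [ 4.15825936e-01, -9.09442602e-01,  1.71591378e-03],
       [-1.05219156e-04, -1.93488122e-03, -9.99998123e-01]]), 'ft_force': array([0.34987529, 0.60213759, 0.64360494]), 'ft_torque': array([0.01002239, 0.03479339, 0.03536657]), 'grasp_force': 0.0, 'opening': 1.0021800626091053} 0.0187
scene {'mtx': array([[440.3793346 ,   0.        , 316.62105487],
       [  0.        , 440.3793346 , 231.05515719],
       [  0.        ,   0.        ,   1.        ]]), 'k1': -0.030213582740652382, 'R': array([[-0.85459118,  0.51918522,  0.01098305],
       [ 0.25405523,  0.43643971, -0.86312011],
       [-0.45291264, -0.73482453, -0.50487924]]), 't': array([ 0.46113306, -0.11752845,  1.22819573])}
side {'mtx': array([[505.76141959,   0.        , 314.57328304],
       [  0.        , 505.76141959, 233.13066956],
       [  0.        ,   0.        ,   1.        ]]), 'k1': -0.10186487465408256, 'R': array([[ 0.75008349, -0.66105798,  0.01941929],
       [-0.49960937, -0.58564282, -0.63828909],
       [ 0.43331886,  0.46906805, -0.76955178]]), 't': array([-0.38810764,  0.3806959 ,  1.02641838])}
```

View pics/scene0.png

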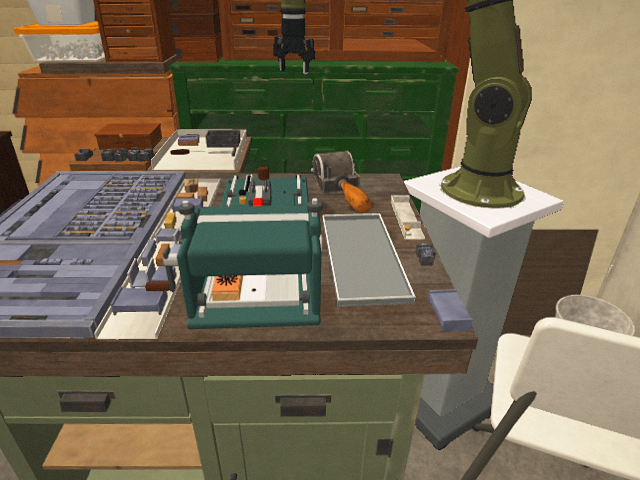

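View pics/side0.png

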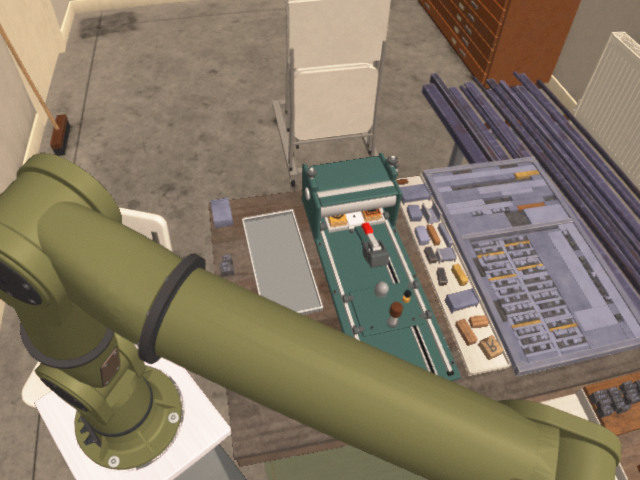

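Scene: the press's impression unit is in front at (250,265), with the galley at (370,258). Side: the coupler with its red handle is at (370,240), the ball at (381,288), the knob at (396,310) and the galley at (282,258). The ink roller, furniture block and type lines are all outside the press. Next I'll enlarge the side view.

```bash
cat > h.py <<'E'
import numpy as np, cv2
from bench import sense, eyes, manip
def ray(c,u,v):
    K=c["mtx"]; x,y=(u-K[0,2])/K[0,0],(v-K[1,2])/K[1,1]; a,b=x,y
    for _ in range(20):
        f=1+c["k1"]*(a*a+b*b); a,b=x/f,y/f
    return np.array([a,b,1.])
def onz(c,u,v,z):
    d=c["R"].T@ray(c,u,v); o=-c["R"].T@c["t"]; return o+d*(z-o[2])/d[2]
def atd(c,u,v,depth): return c["R"].T@(ray(c,u,v)*depth-c["t"])
def proj(c,X):
    p=c["R"]@np.asarray(X)+c["t"]; a,b=p[:2]/p[2]; f=1+c["k1"]*(a*a+b*b)
    return c["mtx"][:2,:2]@[a*f,b*f]+c["mtx"][:2,2]
def crop(p,u0,v0,w,h,s,fn): cv2.imwrite(fn,cv2.resize(p[v0:v0+h,u0:u0+w],None,fx=s,fy=s,interpolation=cv2.INTER_CUBIC))
E
python3 - <<'E'
from h import *
p=cv2.imread("pics/side0.png"); crop(p,230,145,240,200,3,"pics/c1.png")
E
```

```text
(no output)
```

View pics/c1.png

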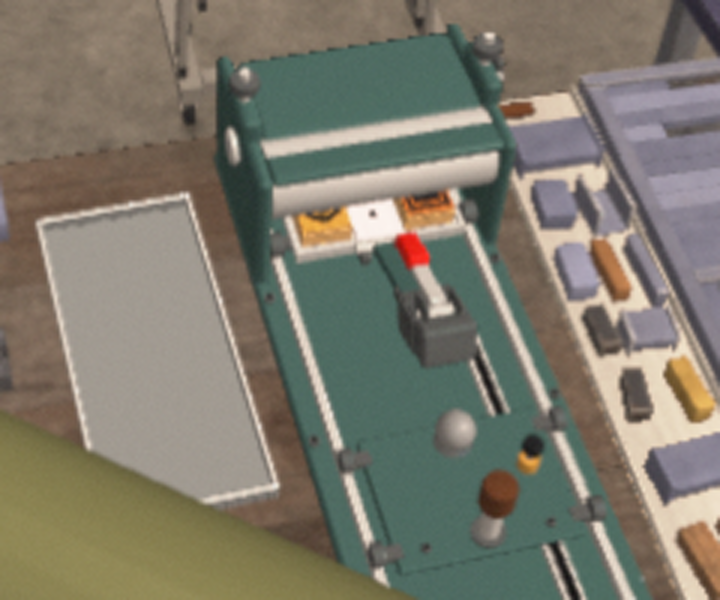

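Crop (3x, offset 230,145): ball (455,431), knob top (499,484), grip (412,249), nose top (437,325), galley corners (38,222), (188,195) and (275,488). Blocks are visible at the front of both troughs.

```bash
python3 - <<'E'
from h import *
np.set_printoptions(precision=4,suppress=True)
c=eyes.calibration("side"); d=np.load("pics/side0.npy")
f=lambda u,v,z: onz(c,230+u/3,145+v/3,z)
ball=f(455,431,.05);k=f(499,484,.105)
print("ball",ball,"knob",k, np.linalg.norm(k-ball))
g=[f(38,222,.016),f(188,195,.016),f(275,488,.016)];print("galley",*g)
# base rails corners: hood top? 
for n,(u,v) in dict(grip=(412,249),nose=(437,335),nosef=(445,345),knob=(499,484),barL=(325,240),bl=(322,220),br=(428,205),cap=(532,443),strip=(374,214)).items():
    uu,vv=230+u/3,145+v/3; print(n,atd(c,uu,vv,d[int(round(vv)),int(round(uu))]))
E
```

```text
ball [ 0.6021 -0.1406  0.05  ] knob [ 0.5618 -0.214   0.105 ] 0.10023501228613448
galley [0.4988 0.272  0.016 ] [0.6221 0.2099 0.016 ] [ 0.4755 -0.0723  0.016 ]
grip [ 0.6613 -0.0242  0.1203]
nose [ 0.6143 -0.0977  0.1209]
nosef [ 0.6154 -0.106   0.1157]
knob [ 0.5611 -0.2145  0.1063]
barL [0.6616 0.0717 0.0458]
bl [0.6617 0.0773 0.0671]
br [0.7431 0.03   0.0678]
cap [ 0.6286 -0.1939  0.0682]
strip [0.7132 0.0642 0.0485]
```

Call:
{"method": "drive_tool", "body": {"rows": [[[0.8, 1.0, 0.5, 1, 1], [1.6, 2.0, 1.0, 2, 1], [2.4, 3.0, 1.5, 3, 1], [3.2, 4.0, 1.8, 4, 1], [4.0, 5.0, 1.8, 5, 1], [4.7, 6.0, 1.8, 6, 1], [5.3, 7.0, 1.8, 6, 1], [5.9, 8.0, 1.8, 6, 1]]]}}

```text
clock: 0.9
position: [0.5016, -0.2781, 0.303]
orientation: [[0.491, 0.871, -0.0], [0.871, -0.491, -0.0], [-0.0, -0.0, -1.0]]
ft_force: [1.0, -0.9, -0.3]
opening: 1.001
grasp_force: 0.0
```

Call:
{"method": "drive_tool", "body": {"rows": [[[0.5, 0.9, 0, 0, 1], [1.0, 1.8, 0, 0, 1], [1.5, 2.7, 0, 0, 1], [2.0, 3.4, 0, 0, 1], [2.0, 3.4, 0, 0, 1]]]}}

```text
clock: 1.4
position: [0.5829, -0.1369, 0.3028]
orientation: [[0.483, 0.876, 0.001], [0.876, -0.483, 0.004], [0.004, -0.001, -1.0]]
ft_force: [-0.2, 0.7, -0.5]
opening: 0.998
grasp_force: 0.0
```

```bash
python3 - <<'E'
from h import *
np.set_printoptions(precision=4,suppress=True)
s=sense();print(s["clock"],s["position"],s["orientation"],s["joints"])
for n in("wrist","side"):
    p,d=eyes.get_image(n);cv2.imwrite(f"pics/{n}1.png",p);np.save(f"pics/{n}1.npy",d)
c=eyes.calibration("wrist");print(c); np.savez("pics/wrist1c.npz",R=c["R"],t=c["t"],mtx=c["mtx"],k1=c["k1"])
c=eyes.calibration("side"); f=lambda u,v,z: onz(c,230+u/3,145+v/3,z)
for a,b in(((275,262),(383,585)),((468,228),(640,600))):
    v=(f(*a,.02)-f(*b,.02))[:2]; print(np.degrees(np.arctan2(v[1],v[0])))
E
```

```text
1.4 [ 0.5829 -0.1369  0.3028] [[ 0.4828  0.8757  0.0005]
 [ 0.8757 -0.4828  0.0039]
 [ 0.0037 -0.0014 -1.    ]] [ 34.3473  12.661  -28.0668  83.5206   5.7132  85.2869 -22.4751]
{'mtx': array([[355.7576,   0.    , 318.0147],
       [  0.    , 355.7576, 235.3271],
       [  0.    ,   0.    ,   1.    ]]), 'k1': 0.008178153210381957, 'R': array([[ 0.872 , -0.4895, -0.0013],
       [-0.4636, -0.8266,  0.3191],
       [-0.1572, -0.2776, -0.9477]]), 't': array([-0.5753,  0.0862,  0.5   ])}
62.618384502475564
63.46409375446497
```

View pics/wrist1.png

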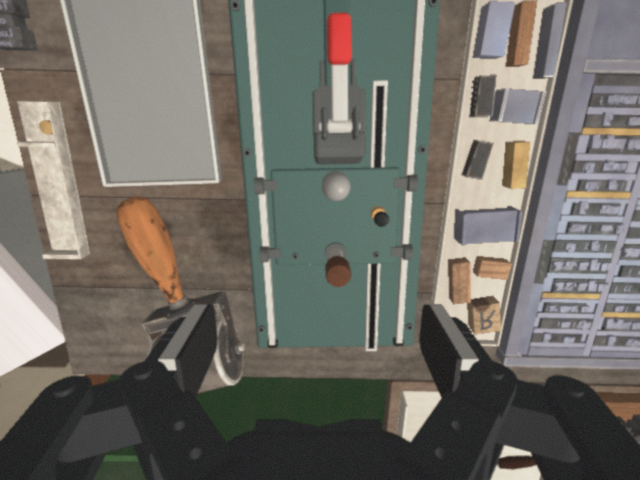

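Wrist view: grip at (340,40), pivot pin (341,128), nose top about (339,150), ball (337,186), knob top (338,272), pin cap (381,219). The press base's front corners are at (258,347) and (412,345).

```bash
python3 - <<'E'
from h import *
np.set_printoptions(precision=4,suppress=True)
c=dict(np.load("pics/wrist1c.npz")); d=np.load("pics/wrist1.npy")
A=onz(c,258,347,.014);B=onz(c,412,345,.014);L=onz(c,232,2,.014);Rr=onz(c,438,2,.014)
for a,b in((A,B),(A,L),(B,Rr)): v=b-a;print(np.degrees(np.arctan2(v[1],v[0])),np.linalg.norm(v))
ball=onz(c,337,186,.05);kn=onz(c,338,272,.105);v=ball-kn;print(ball,kn,np.hypot(*v[:2]),np.degrees(np.arctan2(v[1],v[0])))
print("corner mid",(A+B)/2)
P={}
for n,(u,v) in dict(grip=(340,40),gtop=(340,16),gbot=(340,60),pin=(341,128),nose=(339,145),nose2=(339,157),noseL=(320,150),noseR=(359,150),bed=(340,6),knob=(338,272)).items():
    P[n]=atd(c,u,v,d[v,u]); print(n,P[n])
g0=onz(c,68,2,.016),onz(c,103,187,.016),onz(c,219,182,.016);print(*g0)
E
```

```text
-28.36560164420899 0.21984556630648117
61.24139160722733 0.4259134541856048
61.86716818733166 0.4221946575051016
[ 0.6017 -0.147   0.05  ] [ 0.5621 -0.2169  0.105 ] 0.0803039654483835 60.47817209919786
corner mid [ 0.488  -0.3552  0.014 ]
grip [ 0.6639 -0.0294  0.1192]
gtop [ 0.6731 -0.0132  0.1122]
gbot [ 0.6567 -0.0426  0.1217]
pin [ 0.6322 -0.0902  0.1223]
nose [ 0.6239 -0.1018  0.1245]
nose2 [ 0.619  -0.1108  0.125 ]
noseL [ 0.6073 -0.0973  0.1246]
noseR [ 0.6372 -0.1142  0.1244]
bed [0.6849 0.0028 0.0616]
knob [ 0.5623 -0.2165  0.1059]
[0.4477 0.1524 0.016 ] [ 0.3513 -0.0155  0.016 ] [ 0.4776 -0.0792  0.016 ]
```

Call:
{"method": "drive_tool", "body": {"rows": [[[0.6, 0.8, 0, 0, 0.7], [1.2, 1.6, -0.5, 0, 0.6], [1.96, 2.61, -1.4, 0, 0.6], [1.96, 2.61, -2.5, 0, 0.6], [1.96, 2.61, -3.5, 0, 0.6], [1.96, 2.61, -4.4, 0, 0.6], [1.96, 2.61, -4.4, 0, 0.6], [1.96, 2.61, -4.4, 0, 0.6]]]}}

```text
clock: 2.3
position: [0.6591, -0.0413, 0.1276]
orientation: [[0.493, 0.87, -0.001], [0.87, -0.493, -0.001], [-0.001, -0.0, -1.0]]
ft_force: [0.2, -0.4, 0.6]
opening: 0.598
grasp_force: 0.0
```

```bash
python3 - <<'E'
from h import *
np.set_printoptions(precision=4,suppress=True)
s=sense();print(s["clock"],s["position"],s["ft_force"],s["orientation"])
p,d=eyes.get_image("wrist");cv2.imwrite("pics/wrist2.png",p);np.save("pics/wrist2.npy",d)
E
```

```text
2.3 [ 0.6591 -0.0413  0.1276] [ 0.19   -0.4466  0.6448] [[ 0.4933  0.8699 -0.0009]
 [ 0.8699 -0.4933 -0.0006]
 [-0.001  -0.0005 -1.    ]]
```

View pics/wrist2.png

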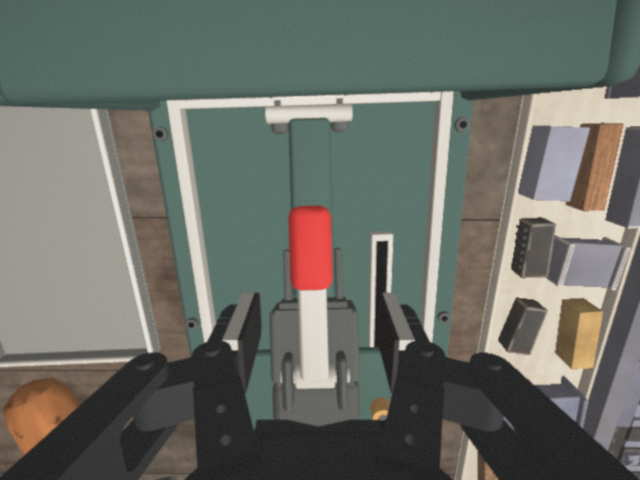

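The grip is centred between the fingers at (311,247), and the fingers are still behind it. I need about 10 mm more along the track, plus the descent.

```bash
python3 - <<'E'
from h import *
np.set_printoptions(precision=4,suppress=True)
c=eyes.calibration("wrist"); d=np.load("pics/wrist2.npy")
for n,(u,v) in dict(tip=(311,215),mid=(311,248),end=(312,283),shaft=(313,340),bar=(310,170),hinge=(309,115)).items(): print(n,atd(c,u,v,d[v,u]))
E
```

```text
tip [ 0.6758 -0.0053  0.1156]
mid [ 0.6689 -0.0175  0.1211]
end [ 0.6616 -0.0312  0.1251]
shaft [ 0.6468 -0.058   0.1249]
bar [0.6815 0.0073 0.0692]
hinge [0.6956 0.0333 0.0582]
```

Call:
{"method": "drive_tool", "body": {"rows": [[[0.19, 0.43, 0, 0, 0.6], [0.19, 0.43, -0.5, 0, 0.6], [0.19, 0.43, -0.82, 0, 0.6], [0.19, 0.43, -0.82, 0, 0.6], [0.19, 0.43, -0.82, 0, 0.1], [0.19, 0.43, -0.82, 0, 0.1], [0.19, 0.43, -0.82, 0, 0.1], [0.19, 0.43, -0.82, 0, 0.1]]]}}

```text
clock: 3.15
position: [0.6663, -0.0219, 0.0951]
orientation: [[0.49, 0.872, -0.001], [0.872, -0.49, -0.0], [-0.001, -0.001, -1.0]]
ft_force: [-4.2, 0.2, 2.6]
opening: 0.224
grasp_force: 59.3
```

Call:
{"method": "drive_tool", "body": {"rows": [[[0, -0.01, 0.17, 0, 0.1], [-0.01, -0.02, 0.34, 0, 0.1], [-0.02, -0.04, 0.47, 0, 0.1], [-0.04, -0.075, 0.6, 0, 0.1], [-0.06, -0.11, 0.73, 0, 0.1], [-0.09, -0.165, 0.86, 0, 0.1]]]}}

```text
clock: 3.75
position: [0.6627, -0.0285, 0.129]
orientation: [[0.491, 0.871, -0.001], [0.871, -0.491, 0.001], [0.0, -0.001, -1.0]]
ft_force: [-1.7, 1.4, -9.4]
opening: 0.217
grasp_force: 58.9
```

Call:
{"method": "drive_tool", "body": {"rows": [[[-0.04, -0.07, 0.13, 0, 0.1], [-0.08, -0.15, 0.26, 0, 0.1], [-0.13, -0.24, 0.4, 0, 0.1], [-0.18, -0.34, 0.52, 0, 0.1], [-0.24, -0.45, 0.63, 0, 0.1], [-0.32, -0.58, 0.74, 0, 0.1], [-0.39, -0.7, 0.82, 0, 0.1], [-0.39, -0.7, 0.82, 0, 0.1]]]}}

```text
clock: 4.55
position: [0.6467, -0.0589, 0.1626]
orientation: [[0.493, 0.87, -0.001], [0.87, -0.493, -0.002], [-0.002, -0.0, -1.0]]
ft_force: [-5.9, 2.4, -6.0]
opening: 0.218
grasp_force: 59.7
```

```bash
python3 - <<'E'
from h import *
for n in("side",):
    p,d=eyes.get_image(n);crop(p,270,150,190,190,3,"pics/c2.png")
print(sense()["position"],sense()["ft_force"])
E
```

```text
[ 0.64671646 -0.05890558  0.16262036] [-5.82036649  2.68296185 -5.48761333]
```

View pics/c2.png

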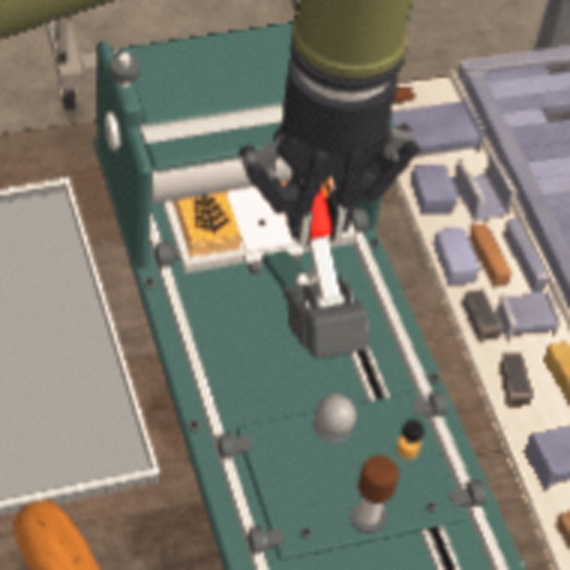

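The handle is up at about 1.06 rad. The bed has come out a little with it, so I'll release, rise and re-measure the nose and ball.

Call:
{"method": "drive_tool", "body": {"rows": [[[0, 0, 0, 0, 0.5], [0, 0, 0, 0, 0.5], [0, 0, 0.8, 0, 0.5], [0, 0, 1.8, 0, 0.5], [-0.4, -0.8, 2.6, 0, 0.5], [-0.8, -1.6, 3.0, 0, 0.3], [-1.3, -2.46, 3.2, 0, 0.1], [-1.3, -2.46, 3.2, 0, 0]]]}}

```text
clock: 5.4
position: [0.5947, -0.1651, 0.2939]
orientation: [[0.503, 0.865, 0.005], [0.865, -0.502, -0.009], [-0.005, 0.009, -1.0]]
ft_force: [-0.4, 0.2, -0.4]
opening: 0.009
grasp_force: 0.0
```

Call:
{"method": "drive_tool", "body": {"rows": [[[0, 0, 0, 0, 0], [0, 0, 0, 0, 0], [0, 0, 0, 0, 0]]]}}

```text
clock: 5.7
position: [0.5963, -0.1541, 0.2899]
orientation: [[0.49, 0.872, 0.001], [0.872, -0.49, 0.0], [0.0, 0.001, -1.0]]
ft_force: [0.3, -0.1, 0.2]
opening: -0.003
grasp_force: 0.0
```

```bash
python3 - <<'E'
from h import *
print(sense()["position"])
c=eyes.calibration("wrist");p,d=eyes.get_image("wrist");crop(p,200,0,260,400,1.5,"pics/w3.png");np.save("pics/w3.npy",d)
np.savez("pics/w3c.npz",R=c["R"],t=c["t"],mtx=c["mtx"],k1=c["k1"])
E
```

```text
[ 0.59632453 -0.15406393  0.28987362]
```

View pics/w3.png

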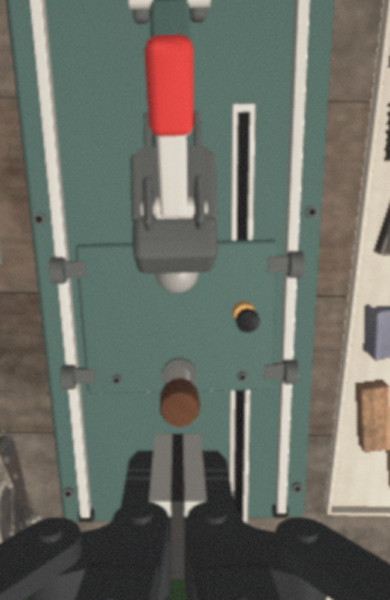

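Crop (1.5x, offset 200,0): nose top spans about y 222–258 at x 176. The ball is half hidden, with its lower edge at (178,293), and the knob top is at (180,402).

```bash
python3 - <<'E'
from h import *
np.set_printoptions(precision=4,suppress=True)
c=dict(np.load("pics/w3c.npz")); d=np.load("pics/w3.npy")
O=np.array([.643,-.0695]);uy=np.array([.477,.879]);ux=np.array([.879,-.477])
def sh(n,P): print(n,P,"press",(P[:2]-O)@ux,(P[:2]-O)@uy)
for v in range(135,195,4): u=317; sh(v,atd(c,u,v,d[v,u]))
for n,(u,v) in dict(noseL=(205+90,160),noseR=(340,160),hinge=(313,4)).items(): sh(n,atd(c,u,v,d[v,u]))
sh("ball",onz(c,200+178/1.5,273/1.5,.05));sh("knob",onz(c,200+180/1.5,402/1.5,.105))
A=onz(c,200+68/1.5,523/1.5,.014);B=onz(c,200+300/1.5,513/1.5,.014);sh("A",A);sh("B",B)
E
```

```text
135 [ 0.6279 -0.0944  0.1494] press -0.0013960424808597141 -0.02905928171621398
139 [ 0.6264 -0.0971  0.1466] press -0.0014513480954502942 -0.032192071372497626
143 [ 0.6249 -0.0998  0.1456] press -0.0015014838580675199 -0.035274778112975566
147 [ 0.6231 -0.1029  0.1389] press -0.001573117651015883 -0.038865546917913565
151 [ 0.6216 -0.1056  0.1398] press -0.0016184121844747834 -0.04192217618402874
155 [ 0.6201 -0.1082  0.1415] press -0.0016606929898321265 -0.044902377606188454
159 [ 0.6187 -0.1107  0.1438] press -0.001700315125363282 -0.04780148219659937
163 [ 0.6172 -0.1133  0.145 ] press -0.0017441553453799942 -0.05080776238803223
167 [ 0.6158 -0.1159  0.1462] press -0.001788003127108238 -0.05381238058033835
171 [ 0.6141 -0.1189  0.1449] press -0.0018431170591932714 -0.057171041847100784
175 [ 0.6121 -0.1225  0.1389] press -0.0019218767397948832 -0.06132953274564092
179 [ 0.6094 -0.1272  0.1265] press -0.002034555609105445 -0.0667122220105695
183 [ 0.6023 -0.1395  0.0664] press -0.0023978037855714 -0.0809822548047249
187 [ 0.6002 -0.1432  0.0664] press -0.0024622857291630735 -0.08514664782106147
191 [ 0.5978 -0.1475  0.0626] press -0.002548751793406845 -0.09013300629904401
noseL [ 0.603  -0.1028  0.1436] press -0.019325141192312673 -0.04835553810812182
noseR [ 0.6344 -0.1205  0.1432] press 0.016725056147853475 -0.048932544927999
hinge [0.6785 0.0033 0.0589] press -0.0035326549603557516 0.0808785878602799
ball [ 0.6029 -0.142   0.05  ] press -0.0006641764775123924 -0.08286653108897081
knob [ 0.5663 -0.2097  0.105 ] press -0.0005195941811274886 -0.15978056941446614
A [ 0.3973 -0.3005  0.014 ] press -0.10578078729558514 -0.320269429031425
B [ 0.5892 -0.3959  0.014 ] press 0.10839319154357709 -0.312590586206044
```

Call:
{"method": "drive_tool", "body": {"rows": [[[-0.85, -1.57, 0, 0, 0.7], [-0.85, -1.57, -0.8, 0, 0.7], [-0.85, -1.57, -2.0, 0, 0.7], [-0.85, -1.57, -3.2, 0, 0.7], [-0.85, -1.57, -4.0, 0, 0.7], [-0.85, -1.57, -4.8, 0, 0.7], [-0.85, -1.57, -5.4, 0, 0.7], [-0.85, -1.57, -5.4, 0, 0.7]]]}}

```text
clock: 6.55
position: [0.5592, -0.2162, 0.0696]
orientation: [[0.49, 0.872, -0.007], [0.872, -0.49, 0.003], [-0.0, -0.008, -1.0]]
ft_force: [-1.1, 0.2, -0.0]
opening: 0.702
grasp_force: 0.0
```

Call:
{"method": "drive_tool", "body": {"rows": [[[0, 0, 0, 0, 0.1], [0, 0, 0, 0, 0.1], [0, 0, 0, 0, 0.1], [0, 0, 0, 0, 0.1], [0, 0, 0, 0, 0.1]]]}}

```text
clock: 7.05
position: [0.5624, -0.2177, 0.076]
orientation: [[0.491, 0.871, 0.001], [0.871, -0.491, -0.0], [0.0, 0.001, -1.0]]
ft_force: [-2.5, 1.2, 5.7]
opening: 0.313
grasp_force: 59.6
```

```bash
python3 - <<'E'
from h import *
print(sense()["position"],sense()["ft_force"])
c=eyes.calibration("wrist");p,d=eyes.get_image("wrist");cv2.imwrite("pics/w4.png",p);np.save("pics/w4.npy",d)
np.savez("pics/w4c.npz",R=c["R"],t=c["t"],mtx=c["mtx"],k1=c["k1"])
E
```

```text
[ 0.56237377 -0.21773894  0.07596629] [-2.48824727  1.17810912  5.69630684]
```

View pics/w4.png

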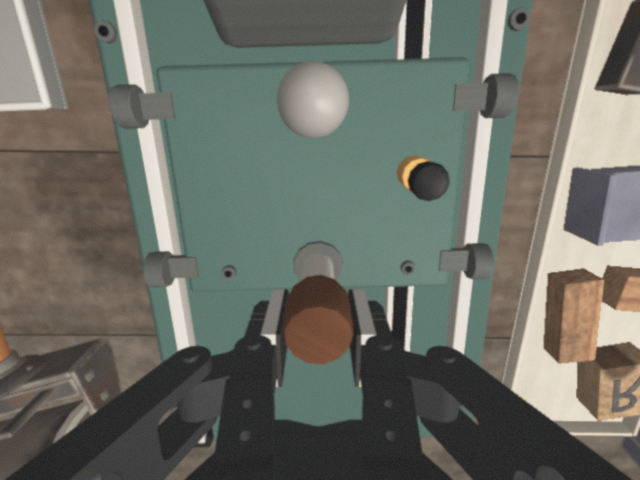

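The knob (318,320) is gripped and the ball is at (313,100). I'll slide the shuttle about 40 mm towards the bed.

Call:
{"method": "drive_tool", "body": {"rows": [[[0.1, 0.18, 0, 0, 0.1], [0.2, 0.36, 0, 0, 0.1], [0.3, 0.55, 0, 0, 0.1], [0.4, 0.74, 0, 0, 0.1], [0.49, 0.9, 0, 0, 0.1], [0.49, 0.9, 0, 0, 0.1], [0.49, 0.9, 0, 0, 0.1]]]}}

```text
clock: 7.8
position: [0.5817, -0.1811, 0.076]
orientation: [[0.491, 0.871, 0.001], [0.871, -0.491, 0.0], [0.001, 0.001, -1.0]]
ft_force: [-3.4, 2.6, 5.8]
opening: 0.311
grasp_force: 59.7
```

```bash
python3 - <<'E'
from h import *
np.set_printoptions(precision=4,suppress=True)
s=sense();print(s["position"],s["ft_force"],s["grasp_force"])
c=eyes.calibration("wrist");p,d=eyes.get_image("wrist")
p2,d2=eyes.get_image("side");np.save("pics/s5.npy",d2)
a=cv2.resize(p,None,fx=.8,fy=.8);b=cv2.resize(p2[170:330,300:440],None,fx=2.0,fy=2.4)
cv2.imwrite("pics/w5.png",np.hstack([a[:384],b[:384]])); np.save("pics/w5.npy",d)
np.savez("pics/w5c.npz",R=c["R"],t=c["t"],mtx=c["mtx"],k1=c["k1"])
E
```

```text
[ 0.5817 -0.1811  0.076 ] [-3.3837  2.593   5.8108] 59.672935009002686
```

View pics/w5.png

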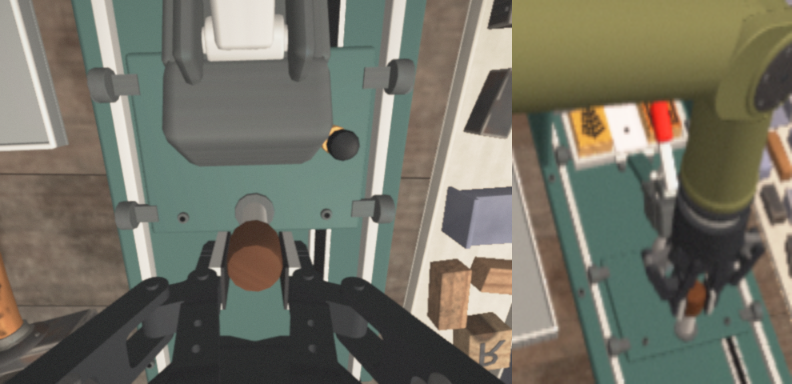

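The nose covers the ball now; its top runs from about (247,62) to its front edge at (247,130) in the 0.8x view.

```bash
python3 - <<'E'
from h import *
np.set_printoptions(precision=4,suppress=True)
c=dict(np.load("pics/w5c.npz")); d=np.load("pics/w5.npy")
O=np.array([.643,-.0695]);uy=np.array([.477,.879]);ux=np.array([.879,-.477])
for v in range(20,215,10):
    P=atd(c,309,v,d[v,309]); print(v,P[2].round(4),((P[:2]-O)@uy).round(4),((P[:2]-O)@ux).round(4))
# side: drawbar hinge rod/bed front region along the centre line: height profile
c=eyes.calibration("side"); d=np.load("pics/s5.npy")
vv,uu=np.mgrid[180:300,300:440]
P=np.array([np.r_[atd(c,u,v,d[v,u])] for u,v in zip(uu.ravel(),vv.ravel())])
X=(P[:,:2]-O)@ux;Y=(P[:,:2]-O)@uy
m=(abs(X+.05)<.02)
for y0 in np.arange(.06,.13,.004):
    k=m&(abs(Y-y0)<.002); print(y0.round(3),k.sum(),P[k,2].max().round(4) if k.any() else None)
E
```

```text
20 0.148 -0.03 -0.0016
30 0.1481 -0.0316 -0.0017
40 0.1463 -0.0328 -0.0017
50 0.145 -0.0342 -0.0018
60 0.1434 -0.0357 -0.0019
70 0.1388 -0.0369 -0.002
80 0.1399 -0.0389 -0.002
90 0.1396 -0.0408 -0.0021
100 0.1411 -0.0428 -0.0021
110 0.1424 -0.0447 -0.0021
120 0.1424 -0.0466 -0.0022
130 0.1438 -0.0485 -0.0022
140 0.1447 -0.0504 -0.0022
150 0.1458 -0.0523 -0.0022
160 0.1458 -0.0543 -0.0023
170 0.1449 -0.0564 -0.0023
180 0.1438 -0.0587 -0.0024
190 0.1373 -0.0621 -0.0027
200 0.1277 -0.0667 -0.003
210 0.0344 -0.0934 -0.0058
0.06 19 0.0167
0.064 22 0.0169
0.068 18 0.0163
0.072 21 0.0196
0.076 15 0.0181
0.08 22 0.0194
0.084 20 0.0206
0.088 15 0.0509
0.092 60 0.0531
0.096 38 0.0658
0.1 64 0.0688
0.104 77 0.069
0.108 41 0.069
0.112 25 0.0712
0.116 14 0.0678
0.12 15 0.0679
0.124 25 0.0701
0.128 13 0.0704
```

```bash
python3 - <<'E'
from h import *
O=np.array([.643,-.0695]);uy=np.array([.477,.879]);ux=np.array([.879,-.477])
c=eyes.calibration("side")
for f in("pics/side0.npy","pics/s5.npy"):
    d=np.load(f); vv,uu=np.mgrid[170:300,290:440]
    P=np.array([atd(c,u,v,d[v,u]) for u,v in zip(uu.ravel(),vv.ravel())])
    X=(P[:,:2]-O)@ux;Y=(P[:,:2]-O)@uy
    print(f)
    for x0,w in((-.05,.02),(-.018,.005),(.055,.015)):
        m=abs(X-x0)<w
        print(x0,[(int(1e3*y0),int(1e3*P[k,2].max())) for y0 in np.arange(.064,.15,.004) if (k:=m&(abs(Y-y0)<.002)).any()])
d=np.load("pics/wrist2.npy");print(d[95:135:4,290])
E
```

```text
pics/side0.npy
-0.05 [(64, 17), (68, 18), (72, 18), (76, 14), (80, 15), (84, 18), (88, 16), (92, 17), (96, 16), (100, 16), (104, 16), (108, 16), (112, 17), (116, 147), (120, 147), (124, 147), (128, 148), (132, 147), (136, 147), (140, 148), (144, 147), (148, 146)]
-0.018 [(64, 72), (68, 111), (72, 69), (76, 66), (80, 66), (84, 59), (88, 67), (92, 62), (96, 61), (100, 60), (104, 62), (108, 55), (112, 55), (116, 55), (120, 148), (124, 148), (128, 145), (132, 145), (136, 145), (140, 147), (144, 144), (148, 149)]
0.055 [(64, 15), (68, 14), (72, 15), (76, 18), (80, 15), (84, 17), (88, 18), (92, 17), (96, 20), (100, 15), (104, 16), (108, 17), (112, 14), (116, 20), (120, 146), (124, 147), (128, 149), (132, 147), (136, 146), (140, 146), (144, 147), (148, 146)]
pics/s5.npy
-0.05 [(64, 16), (68, 16), (72, 19), (76, 18), (80, 19), (84, 20), (88, 50), (92, 53), (96, 65), (100, 68), (104, 69), (108, 69), (112, 71), (116, 67), (120, 67), (124, 70), (128, 70), (132, 70), (136, 69), (140, 70), (144, 68), (148, 69)]
-0.018 [(64, 63), (68, 62), (72, 62), (76, 59), (80, 60), (84, 58), (88, 54), (92, 50), (96, 51), (100, 49), (104, 51), (108, 50), (112, 52), (116, 52), (120, 49), (124, 51), (128, 50), (132, 50), (136, 52), (140, 50), (144, 50), (148, 52)]
0.055 [(76, 15), (80, 15), (84, 16), (88, 44), (92, 51), (96, 49), (100, 68), (104, 69), (108, 67), (112, 68), (116, 70), (120, 70), (124, 67), (128, 67), (132, 69), (136, 65), (140, 51)]
[0.11881338 0.20429567 0.20665453 0.20438781 0.20367333 0.20369978
 0.20531759 0.20391396 0.20400833 0.20506254]
```

Call:
{"method": "drive_tool", "body": {"rows": [[[0, 0, 0, 0, 0.5], [0, 0, 0, 0, 0.5], [0, 0, 0.5, 0, 0.5], [0, 0, 1.5, 0, 0.4], [0, 0, 2.6, 0, 0.2], [0.4, 0.8, 3.3, 0, 0], [0.86, 1.6, 3.3, 0, 0], [0.86, 1.6, 3.3, 0, 0]]]}}

```text
clock: 8.7
position: [0.6188, -0.1113, 0.2079]
orientation: [[0.484, 0.875, 0.006], [0.875, -0.484, 0.003], [0.006, 0.003, -1.0]]
ft_force: [0.0, 0.8, 0.1]
opening: -0.0
grasp_force: 0.0
```

Call:
{"method": "drive_tool", "body": {"rows": [[[0, 0, -0.3, 0, 0], [0, 0, -0.6, 0, 0], [0, 0, -0.9, 0, 0], [0, 0, -1.1, 0, 0], [0, 0, -1.3, 0, 0], [0, 0, -1.3, 0, 0]]]}}

```text
clock: 9.3
position: [0.6147, -0.1185, 0.152]
orientation: [[0.492, 0.871, -0.003], [0.871, -0.492, 0.001], [-0.001, -0.002, -1.0]]
ft_force: [-0.4, 0.5, -0.4]
opening: -0.002
grasp_force: 0.0
```

Call:
{"method": "drive_tool", "body": {"rows": [[[0.04, 0.07, -0.1, 0, 0], [0.04, 0.07, -0.2, 0, 0], [0.02, 0.03, -0.35, 0, 0], [-0.02, -0.03, -0.5, 0, 0], [-0.05, -0.09, -0.65, 0, 0], [-0.08, -0.15, -0.8, 0, 0], [-0.11, -0.2, -0.92, 0, 0], [-0.11, -0.2, -0.92, 0, 0]]]}}

```text
clock: 10.1
position: [0.6104, -0.1262, 0.1157]
orientation: [[0.492, 0.871, -0.002], [0.871, -0.492, 0.001], [-0.0, -0.002, -1.0]]
ft_force: [-0.1, -0.1, -0.5]
opening: 0.003
grasp_force: 0.0
```

```bash
python3 - <<'E'
from h import *
np.set_printoptions(precision=4,suppress=True)
s=sense();print(s["position"],s["ft_force"])
p2,d2=eyes.get_image("side");np.save("pics/s6.npy",d2);crop(p2,310,190,130,110,6,"pics/s6.png")
E
```

```text
[ 0.6104 -0.1262  0.1157] [-0.1153 -0.1312 -0.4652]
```

View pics/s6.png

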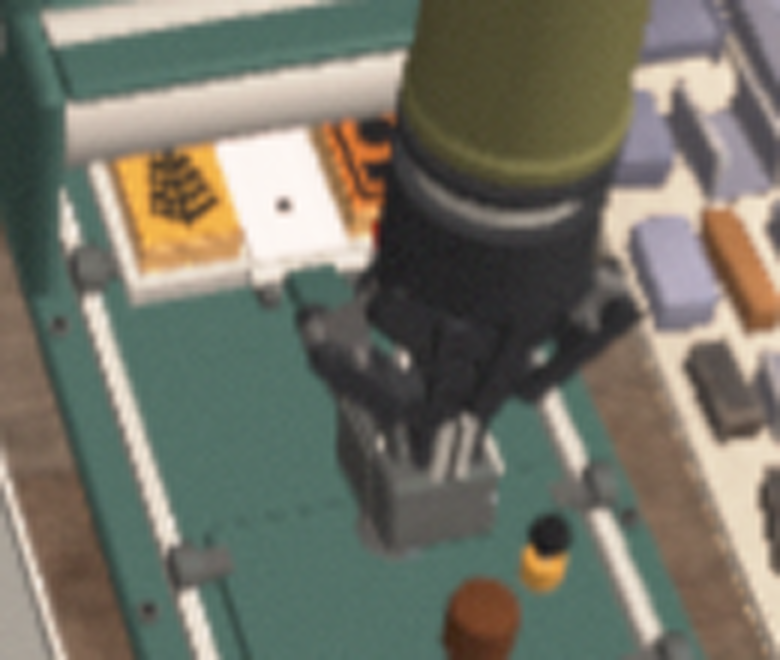

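Call:
{"method": "drive_tool", "body": {"rows": [[[-0.02, -0.04, -0.15, 0, 0], [-0.04, -0.08, -0.3, 0, 0], [-0.06, -0.12, -0.45, 0, 0], [-0.08, -0.15, -0.6, 0, 0], [-0.1, -0.18, -0.7, 0, 0], [-0.1, -0.18, -0.7, 0, 0]]]}}

```text
clock: 10.75
position: [0.6065, -0.1335, 0.0879]
orientation: [[0.492, 0.871, -0.002], [0.871, -0.492, 0.0], [-0.001, -0.002, -1.0]]
ft_force: [0.1, -0.1, -0.6]
opening: 0.001
grasp_force: 0.0
```

```bash
python3 - <<'E'
from h import *
np.set_printoptions(precision=4,suppress=True)
p,d=eyes.get_image("wrist");p2,d2=eyes.get_image("side")
cv2.imwrite("pics/w7.png",np.hstack([cv2.resize(p,(500,375)),cv2.resize(p2[220:300,360:420],(281,375),interpolation=cv2.INTER_CUBIC)]))
E
```

```text
(no output)
```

View pics/w7.png

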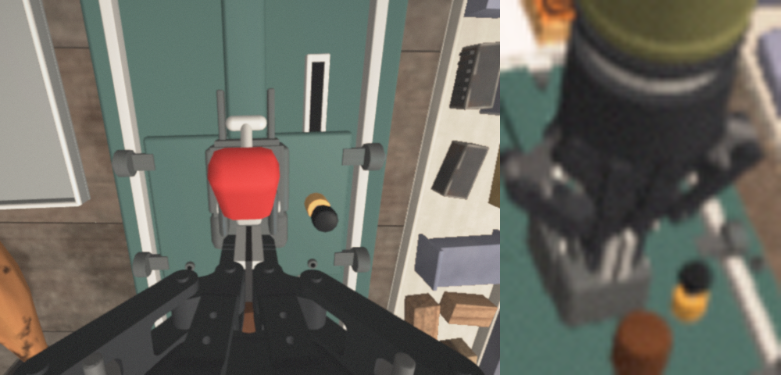

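The fingers are on the nose and the coupler follows them down; the handle (245,185) is upright. I'll keep pressing.

Call:
{"method": "drive_tool", "body": {"rows": [[[0, -0.01, -0.1, 0, 0], [-0.01, -0.02, -0.2, 0, 0], [-0.01, -0.03, -0.3, 0, 0], [-0.01, -0.03, -0.35, 0, 0], [-0.01, -0.03, -0.35, 0, 0]]]}}

```text
clock: 11.35
position: [0.6069, -0.1344, 0.0745]
orientation: [[0.491, 0.871, -0.0], [0.871, -0.491, 0.0], [0.0, -0.0, -1.0]]
ft_force: [-0.0, -0.5, -0.6]
opening: -0.001
grasp_force: 0.1
```

Call:
{"method": "drive_tool", "body": {"rows": [[[0, 0, -0.08, 0, 0], [0, 0, -0.16, 0, 0], [0, 0, -0.24, 0, 0], [0, 0, -0.24, 0, 0]]]}}

```text
clock: 11.75
position: [0.6073, -0.1342, 0.0714]
orientation: [[0.491, 0.871, 0.0], [0.871, -0.491, -0.002], [-0.001, 0.001, -1.0]]
ft_force: [-13.0, 1.8, 34.5]
opening: -0.0
grasp_force: 17.4
```

Seated hard, 34 N at z 0.071. Now I'll back off, push the handle over towards the bed, then press it down.

Call:
{"method": "drive_tool", "body": {"rows": [[[0, 0, 0.4, 0, 0], [0, 0, 0.9, 0, 0], [0, 0, 1.3, 0, 0], [0.12, 0.22, 1.3, 0, 0], [0.25, 0.46, 1.3, 0, 0], [0.38, 0.7, 1.3, 0, 0], [0.52, 0.97, 1.3, 0, 0], [0.52, 0.97, 1.3, 0, 0]]]}}

```text
clock: 12.55
position: [0.6283, -0.092, 0.1165]
orientation: [[0.488, 0.873, -0.0], [0.873, -0.488, 0.003], [0.002, -0.002, -1.0]]
ft_force: [-0.1, 0.9, -0.7]
opening: -0.003
grasp_force: 0.0
```

```bash
python3 - <<'E'
from h import *
np.set_printoptions(precision=4,suppress=True)
c=eyes.calibration("wrist");p,d=eyes.get_image("wrist");cv2.imwrite("pics/w8.png",p)
O=np.array([.643,-.0695]);uy=np.array([.477,.879]);ux=np.array([.879,-.477])
s=sense();print(s["position"],(s["position"][:2]-O)@uy)
hsv=cv2.cvtColor(p,cv2.COLOR_BGR2HSV);m=((hsv[...,0]<5)|(hsv[...,0]>175))&(hsv[...,1]>200)&(hsv[...,2]>120)
vv,uu=np.nonzero(m);P=np.array([atd(c,u,v,d[v,u]) for u,v in zip(uu,vv)])
Y=(P[:,:2]-O)@uy;X=(P[:,:2]-O)@ux
print(len(P),uu.mean(),vv.mean());
for y0 in np.arange(-.06,.04,.005):
    k=abs(Y-y0)<.0025
    if k.sum()>5: print(y0.round(3),np.median(P[k,2]).round(4),X[k].min().round(3),X[k].max().round(3))
E
```

```text
[ 0.6281 -0.0931  0.1167] -0.027900079077890775Traceback (most recent call last):
  File "<stdin>", line 8, in <module>
IndexError: too many indices for array: array is 1-dimensional, but 2 were indexed
```

```bash
cat >> h.py <<'E'
O=np.array([.643,-.0695]);uy=np.array([.477,.879]);ux=np.array([.879,-.477])
def red(n,p,d,c,lo=130,hi=70):
    q=p.astype(int);m=(q[...,2]>lo)&(q[...,1]<hi)&(q[...,0]<hi)&(d>0)
    vv,uu=np.nonzero(m)
    if len(uu)<5: print(n,"no red",len(uu));return
    P=np.array([atd(c,u,v,d[v,u]) for u,v in zip(uu,vv)]);X=(P[:,:2]-O)@ux;Y=(P[:,:2]-O)@uy
    k=(abs(X)<.03)&(abs(Y)<.3);P,X,Y,uu,vv=P[k],X[k],Y[k],uu[k],vv[k];print(n,len(P))
    for y0 in np.arange(-.25,.08,.006):
        k=abs(Y-y0)<.003
        if k.sum()>3: print(y0.round(3),"z",np.percentile(P[k,2],[10,50,90]).round(4),"x",X[k].min().round(3),X[k].max().round(3))
E
python3 - <<'E'
from h import *
p=cv2.imread("pics/w8.png");
for n in("wrist","side"):
    c=eyes.calibration(n);p,d=eyes.get_image(n);red(n,p,d,c)
E
```

```text
wrist 1069
-0.022 z [0.1145 0.1155 0.1165] x -0.01 -0.002
-0.016 z [0.1148 0.1169 0.1201] x -0.013 -0.001
-0.01 z [0.1177 0.1203 0.1225] x -0.013 -0.008
-0.004 z [0.1218 0.1243 0.1264] x -0.013 -0.008
0.002 z [0.1258 0.1281 0.1299] x -0.013 0.007
0.008 z [0.1276 0.1301 0.1315] x -0.013 0.007
0.014 z [0.1248 0.1278 0.13  ] x -0.012 0.006
side 4
```

Call:
{"method": "drive_tool", "body": {"rows": [[[0, 0, 0.5, 0, 0], [0.2, 0.4, 0.55, 0, 0], [0.43, 0.79, 0.5, 0, 0], [0.43, 0.79, 0.2, 0, 0], [0.43, 0.79, -0.1, 0, 0], [0.43, 0.79, -0.35, 0, 0], [0.43, 0.79, -0.55, 0, 0], [0.43, 0.79, -0.55, 0, 0]]]}}

```text
clock: 13.5
position: [0.6432, -0.0653, 0.0929]
orientation: [[0.492, 0.87, -0.004], [0.87, -0.492, -0.0], [-0.002, -0.003, -1.0]]
ft_force: [-0.1, -0.4, -0.6]
opening: -0.001
grasp_force: 0.0
```

Call:
{"method": "drive_tool", "body": {"rows": [[[0, 0, -0.05, 0, 0], [0, 0, -0.1, 0, 0], [0, 0, -0.15, 0, 0], [0, 0, -0.15, 0, 0]]]}}

```text
clock: 13.9
position: [0.645, -0.0647, 0.0908]
orientation: [[0.492, 0.871, 0.0], [0.871, -0.492, -0.001], [-0.001, 0.001, -1.0]]
ft_force: [-2.7, -0.9, 5.7]
opening: 0.001
grasp_force: 3.3
```

Call:
{"method": "drive_tool", "body": {"rows": [[[0, 0, -0.06, 0, 0], [0, 0, -0.12, 0, 0], [0, 0, -0.18, 0, 0], [0, 0, -0.18, 0, 0]]]}}

```text
clock: 14.3
position: [0.6462, -0.0633, 0.0898]
orientation: [[0.491, 0.871, 0.003], [0.871, -0.491, -0.001], [0.0, 0.004, -1.0]]
ft_force: [-13.7, 1.1, 34.1]
opening: -0.007
grasp_force: 16.8
```

Call:
{"method": "drive_tool", "body": {"rows": [[[0, 0, 0.8, 0, 0.1], [0, 0, 1.8, 0, 0.4], [-0.54, -1.0, 2.0, 0, 0.7], [-1.08, -2.0, 2.0, 0, 0.7], [-1.63, -3.0, 1.9, 0, 0.7], [-1.63, -3.0, 1.4, 0, 0.7], [-1.63, -3.0, 1.4, 0, 0.7]]]}}

```text
clock: 15.0
position: [0.5773, -0.1859, 0.136]
orientation: [[0.495, 0.869, -0.004], [0.869, -0.495, 0.001], [-0.001, -0.004, -1.0]]
ft_force: [0.9, 0.1, -0.7]
opening: 0.701
grasp_force: 0.0
```

```bash
python3 - <<'E'
from h import *
np.set_printoptions(precision=4,suppress=True)
s=sense();print(s["position"],(s["position"][:2]-O)@uy,(s["position"][:2]-O)@ux)
c=eyes.calibration("wrist");p,d=eyes.get_image("wrist");red("w",p,d,c)
q=p.astype(int);vv,uu=np.nonzero((d>0))
P=np.array([atd(c,u,v,d[v,u]) for u,v in zip(uu[::3],vv[::3])]);X=(P[:,:2]-O)@ux;Y=(P[:,:2]-O)@uy
k=(abs(X)<.04)&(P[:,2]>.098)&(P[:,2]<.112)&(Y<-.09);print("knob",k.sum(),np.median(X[k]),np.median(Y[k]),Y[k].min(),Y[k].max())
k=(abs(X)<.01)&(Y<-.05)&(Y>-.095);print("nose z",*[(round(y,3),np.median(P[k&(abs(Y-y)<.003),2]).round(4)) for y in np.arange(-.09,-.05,.006) if (k&(abs(Y-y)<.003)).any()])
E
```

```text
[ 0.5773 -0.1859  0.136 ] -0.13367139092913105 -0.0022649948805134176
w 255
-0.004 z [0.0858 0.0879 0.09  ] x -0.012 0.005
knob 655 -0.0014339543586744524 -0.12029753931557202 -0.13460246033471218 -0.10878257447304539
nose z (np.float64(-0.09), np.float64(0.0344)) (np.float64(-0.084), np.float64(0.0342)) (np.float64(-0.078), np.float64(0.072)) (np.float64(-0.072), np.float64(0.0727)) (np.float64(-0.066), np.float64(0.0727)) (np.float64(-0.06), np.float64(0.0732)) (np.float64(-0.054), np.float64(0.0767))
```

Call:
{"method": "drive_tool", "body": {"rows": [[[0.15, 0.25, 0, 0, 0.7], [0.15, 0.25, -0.5, 0, 0.7], [0.15, 0.25, -1.0, 0, 0.7], [0.15, 0.25, -1.5, 0, 0.7], [0.15, 0.25, -1.5, 0, 0.1], [0.15, 0.25, -1.5, 0, 0.1], [0.15, 0.25, -1.5, 0, 0.1], [0.15, 0.25, -1.5, 0, 0.1]]]}}

```text
clock: 15.85
position: [0.5867, -0.1723, 0.0796]
orientation: [[0.49, 0.872, 0.002], [0.872, -0.49, 0.001], [0.002, 0.001, -1.0]]
ft_force: [-2.2, 3.8, 3.8]
opening: 0.307
grasp_force: 59.8
```

Call:
{"method": "drive_tool", "body": {"rows": [[[-0.15, -0.27, 0, 0, 0.1], [-0.3, -0.55, 0, 0, 0.1], [-0.45, -0.83, 0, 0, 0.1], [-0.6, -1.1, 0, 0, 0.1], [-0.75, -1.38, 0, 0, 0.1], [-0.9, -1.66, 0, 0, 0.1], [-1.05, -1.94, 0, 0, 0.1], [-1.2, -2.21, 0, 0, 0.1]]]}}

```text
clock: 16.65
position: [0.5403, -0.2599, 0.0796]
orientation: [[0.489, 0.872, 0.005], [0.872, -0.489, 0.002], [0.005, 0.003, -1.0]]
ft_force: [3.6, 6.0, 1.7]
opening: 0.305
grasp_force: 59.7
```

Call:
{"method": "drive_tool", "body": {"rows": [[[-0.12, -0.22, 0, 0, 0.1], [-0.24, -0.44, 0, 0, 0.1], [-0.36, -0.66, 0, 0, 0.1], [-0.48, -0.88, 0, 0, 0.1], [-0.58, -1.08, 0, 0, 0.1], [-0.58, -1.08, 0, 0, 0.1]]]}}

```text
clock: 17.25
position: [0.5155, -0.3069, 0.0796]
orientation: [[0.492, 0.871, 0.003], [0.871, -0.492, -0.002], [-0.0, 0.003, -1.0]]
ft_force: [1.1, -0.0, 2.9]
opening: 0.304
grasp_force: 59.9
```

Call:
{"method": "drive_tool", "body": {"rows": [[[-0.04, -0.08, 0, 0, 0.1], [-0.08, -0.15, 0, 0, 0.1], [-0.12, -0.22, 0, 0, 0.1], [-0.16, -0.3, 0, 0, 0.1], [-0.2, -0.37, 0, 0, 0.1]]]}}

```text
clock: 17.75
position: [0.5087, -0.3197, 0.0796]
orientation: [[0.49, 0.872, 0.004], [0.872, -0.49, -0.0], [0.002, 0.004, -1.0]]
ft_force: [3.8, 4.2, 4.9]
opening: 0.308
grasp_force: 60.1
```

Call:
{"method": "drive_tool", "body": {"rows": [[[-0.02, -0.04, 0, 0, 0.1], [-0.04, -0.07, 0, 0, 0.1], [-0.06, -0.11, 0, 0, 0.1], [-0.08, -0.15, 0, 0, 0.1], [-0.1, -0.18, 0, 0, 0.1]]]}}

```text
clock: 18.25
position: [0.5073, -0.3223, 0.0796]
orientation: [[0.488, 0.873, 0.007], [0.873, -0.488, 0.005], [0.008, 0.004, -1.0]]
ft_force: [10.1, 13.0, 5.3]
opening: 0.306
grasp_force: 60.3
```

Call:
{"method": "drive_tool", "body": {"rows": [[[-0.02, -0.04, 0, 0, 0.1], [-0.04, -0.07, 0, 0, 0.1], [-0.06, -0.11, 0, 0, 0.1], [-0.08, -0.15, 0, 0, 0.1]]]}}

```text
clock: 18.65
position: [0.5072, -0.3226, 0.0795]
orientation: [[0.485, 0.875, 0.01], [0.874, -0.485, 0.012], [0.015, 0.003, -1.0]]
ft_force: [13.4, 23.1, 6.6]
opening: 0.307
grasp_force: 60.3
```

The shuttle has stopped firmly, with 26 N and no movement. I'll relax the pull, release, rise and verify the pin cap.

Call:
{"method": "drive_tool", "body": {"rows": [[[0.07, 0.13, 0, 0, 0.1], [0.07, 0.13, 0, 0, 0.5], [0.07, 0.13, 0, 0, 0.6], [0.07, 0.13, 0, 0, 0.6], [0.07, 0.13, 1.2, 0, 0.7], [0.07, 0.13, 2.4, 0, 0.8], [0.6, 1.1, 3.5, 0, 0.8], [1.1, 2.1, 4.5, 0, 0.8]]]}}

```text
clock: 19.45
position: [0.5348, -0.2672, 0.245]
orientation: [[0.497, 0.868, 0.0], [0.868, -0.497, -0.002], [-0.002, 0.001, -1.0]]
ft_force: [2.0, 0.0, 0.2]
opening: 0.8
grasp_force: 0.0
```

Call:
{"method": "drive_tool", "body": {"rows": [[[0.4, 0.75, 0.6, 0, 1], [0.8, 1.5, 1.2, 0, 1], [1.0, 1.9, 1.5, 0, 1], [1.0, 1.9, 1.5, 0, 1], [1.0, 1.9, 1.5, 0, 1]]]}}

```text
clock: 19.95
position: [0.5749, -0.1904, 0.3023]
orientation: [[0.493, 0.87, -0.001], [0.87, -0.493, -0.001], [-0.002, -0.001, -1.0]]
ft_force: [-0.0, -1.3, -0.6]
opening: 1.0
grasp_force: 0.0
```

```bash
python3 - <<'E'
from h import *
np.set_printoptions(precision=4,suppress=True)
s=sense();print(s["position"],s["joints"])
c=eyes.calibration("wrist");p,d=eyes.get_image("wrist");cv2.imwrite("pics/w9.png",p);np.save("pics/w9.npy",d)
np.savez("pics/w9c.npz",R=c["R"],t=c["t"],mtx=c["mtx"],k1=c["k1"])
red("w",p,d,c)
vv,uu=np.nonzero((d>0))
P=np.array([atd(c,u,v,d[v,u]) for u,v in zip(uu,vv)]);X=(P[:,:2]-O)@ux;Y=(P[:,:2]-O)@uy
q=p[vv,uu].astype(int).max(1)
k=(abs(X-.05)<.02)&(abs(Y+.25)<.05)&(P[:,2]>.05)&(P[:,2]<.08);print("cap",k.sum(),np.percentile(P[k,2],[10,50,90]),np.median(X[k]),np.median(Y[k]))
E
```

```text
[ 0.5749 -0.1904  0.3023] [ 39.3309  13.6464 -28.5386  82.5404   6.5842  85.5152 -18.5784]
w 188
-0.166 z [0.0871 0.0904 0.091 ] x -0.01 -0.007
-0.16 z [0.0891 0.0898 0.091 ] x -0.01 -0.007
-0.154 z [0.0889 0.0902 0.0915] x -0.01 -0.007
-0.148 z [0.088  0.0901 0.0911] x -0.011 -0.006
-0.142 z [0.0882 0.0902 0.0914] x -0.011 -0.006
-0.136 z [0.0873 0.0893 0.0911] x -0.01 0.006
cap 173 [0.0552 0.0596 0.0608] 0.04960704788060119 -0.23913156202182276
```

View pics/w9.png

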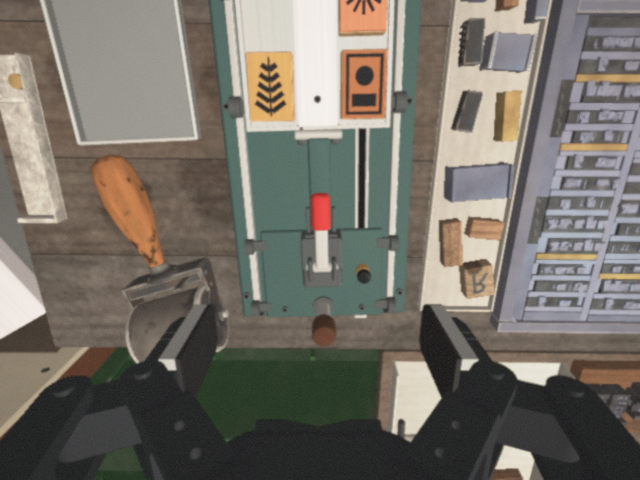

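The pin cap is at 60 mm, so it is indexed; the handle lies flat and locked. I can see leaf at (270,87), frame at (363,84) and sun at (363,12). Now I'll look at the whole bed and the galley.

Call:
{"method": "drive_tool", "body": {"rows": [[[0, 0.8, 0.2, 0, 1], [0, 1.7, 0.5, 0, 1], [0, 2.5, 0.7, 0, 1], [0, 2.5, 0.7, 0, 1], [0, 2.5, 0.7, 0, 1]]]}}

```text
clock: 20.5
position: [0.5751, -0.0902, 0.3301]
orientation: [[0.493, 0.87, -0.002], [0.87, -0.493, -0.001], [-0.002, -0.001, -1.0]]
ft_force: [0.1, -0.5, -0.2]
opening: 1.005
grasp_force: 0.0
```

```bash
python3 - <<'E'
from h import *
np.set_printoptions(precision=4,suppress=True)
s=sense();print(s["position"],s["joints"])
c=eyes.calibration("wrist");p,d=eyes.get_image("wrist");cv2.imwrite("pics/w10.png",p);np.save("pics/w10.npy",d)
np.savez("pics/w10c.npz",R=c["R"],t=c["t"],mtx=c["mtx"],k1=c["k1"])
E
```

```text
[ 0.5751 -0.0902  0.3301] [ 33.7313  10.7058 -32.013   82.9189   5.7316  88.0676 -27.5535]
```

View pics/w10.png

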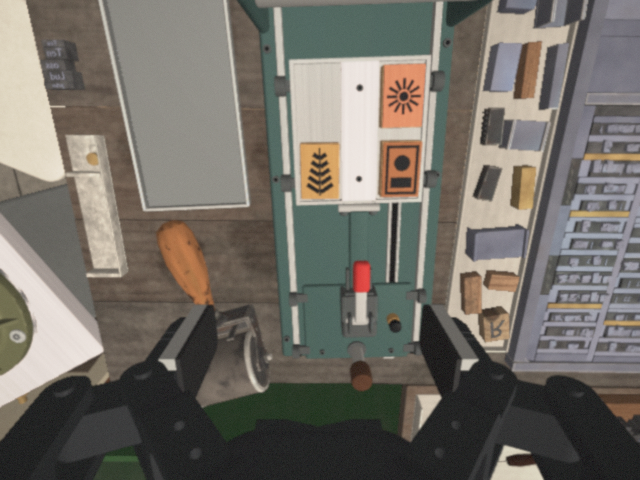

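There are three blocks: leaf (320,171), frame (401,169) and sun (404,96); the rear left trough is empty. The galley's front corners are at (144,210) and (249,206).

```bash
python3 - <<'E'
from h import *
np.set_printoptions(precision=4,suppress=True)
c=dict(np.load("pics/w10c.npz")); d=np.load("pics/w10.npy")
for n,(u,v) in dict(leaf=(320,171),frame=(401,169),sun=(404,96)).items():
    P=onz(c,u,v,.069);print(n,P,d[v,u],atd(c,u,v,d[v,u])[2],"press",(P[:2]-O)@ux,(P[:2]-O)@uy)
a,b,l,r=[onz(c,*q,.016) for q in((144,210),(249,206),(99,0),(226,0))]
ang=lambda v:np.degrees(np.arctan2(v[1],v[0]))
print(a,b,ang(b-a),np.linalg.norm(b-a),ang(l-a),ang(r-b))
E
```

```text
leaf [ 0.5868 -0.0717  0.069 ] 0.4024883 0.06832137546242618 press -0.048357652343423735 -0.02877122595869376
frame [ 0.6673 -0.1148  0.069 ] 0.40211552 0.06789706706630756 press 0.04290912062094172 -0.028207663772767427
sun [ 0.7027 -0.0469  0.069 ] 0.37828434 0.06709270947278975 press 0.0416670544915449 0.04835446347905008
[ 0.3554 -0.0088  0.016 ] [ 0.4791 -0.0726  0.016 ] -27.25051392683267 0.1391354461731761 63.215369635158254 63.07370600103354
```

Call:
{"method": "drive_tool", "body": {"rows": [[[1.0, 0.35, 0, 0.3, 0.85], [2.0, 0.7, -0.6, 0.3, 0.85], [3.0, 1.0, -1.6, 0.3, 0.85], [3.25, 1.05, -2.8, 0.3, 0.85], [3.25, 1.05, -4.0, 0.3, 0.85], [3.25, 1.05, -5.0, 0.3, 0.85], [3.25, 1.05, -5.2, 0.3, 0.85], [3.25, 1.05, -5.2, 0.3, 0.85]]]}}

```text
clock: 21.35
position: [0.7045, -0.049, 0.1208]
orientation: [[0.466, 0.885, -0.004], [0.885, -0.466, -0.001], [-0.003, -0.004, -1.0]]
ft_force: [0.4, -0.4, 0.2]
opening: 0.851
grasp_force: 0.0
```

```bash
cat >> h.py <<'E'
def blocks(z0,z1,c=None,show=True,n="wrist"):
    s=sense()["position"]; c=eyes.calibration(n); p,d=eyes.get_image(n)
    v,u=np.mgrid[0:480:1,0:640:1]; K=c["mtx"]; x=(u-K[0,2])/K[0,0];y=(v-K[1,2])/K[1,1]
    a,b=x,y
    for _ in range(8): f=1+c["k1"]*(a*a+b*b);a,b=x/f,y/f
    P=(np.stack([a,b,np.ones_like(a)],-1)*d[...,None]-c["t"])@c["R"]
    m=((d>0)&(P[...,2]>z0)&(P[...,2]<z1)).astype(np.uint8)
    m=cv2.morphologyEx(m,cv2.MORPH_OPEN,np.ones((5,5)))
    k,L,st,_=cv2.connectedComponentsWithStats(m)
    for i in range(1,k):
        if st[i,4]<300: continue
        Q=P[L==i]; r=cv2.minAreaRect((Q[:,:2]*1000).astype(np.float32))
        if 500<r[1][0]*r[1][1]<9000: print("blob",np.round(r[0],1),"size",np.round(r[1],1),"ang",round(r[2],1),"z",np.median(Q[:,2]).round(4),"bgr",np.median(p[L==i],axis=0),"press",((np.array(r[0])/1e3-O)@ux).round(4),((np.array(r[0])/1e3-O)@uy).round(4))
    print("tcp",s.round(4))
E
python3 - <<'E'
from h import *
blocks(.060,.075)
E
```

```text
blob [702.8 -46.7] size [64.2 45.1] ang 61.8 z 0.0666 bgr [ 99. 135. 213.] press 0.0417 0.0486
blob [588.1 -53.9] size [31.  29.5] ang 62.2 z 0.0664 bgr [ 91. 147. 195.] press -0.0557 -0.0125
blob [ 667.5 -115.7] size [63.9 45.8] ang 61.4 z 0.0668 bgr [ 64.  95. 144.] press 0.0436 -0.0289
tcp [ 0.7045 -0.049   0.1208]
```

Call:
{"method": "drive_tool", "body": {"rows": [[[-0.02, 0.04, -0.6, 0, 0.85], [-0.02, 0.04, -1.2, 0, 0.85], [-0.02, 0.04, -1.6, 0, 0.85], [-0.02, 0.04, -1.75, 0, 0.85], [-0.02, 0.04, -1.75, 0, 0.85]]]}}

```text
clock: 21.9
position: [0.7055, -0.0453, 0.0538]
orientation: [[0.464, 0.886, 0.001], [0.886, -0.464, -0.0], [0.0, 0.001, -1.0]]
ft_force: [-0.9, 0.2, 1.0]
opening: 0.847
grasp_force: 0.0
```

Call:
{"method": "drive_tool", "body": {"rows": [[[0, 0, 0, 0, 0.3], [0, 0, 0, 0, 0.3], [0, 0, 0, 0, 0.3], [0, 0, 0, 0, 0.3]]]}}

```text
clock: 22.3
position: [0.7063, -0.0447, 0.0551]
orientation: [[0.464, 0.886, 0.003], [0.886, -0.464, -0.0], [0.001, 0.003, -1.0]]
ft_force: [-0.4, -0.1, 6.0]
opening: 0.503
grasp_force: 62.6
```

Call:
{"method": "drive_tool", "body": {"rows": [[[0, 0, 0.3, 0, 0.3], [0, 0, 0.8, 0, 0.3], [0, 0, 1.4, 0, 0.3], [0, 0, 2.0, 0, 0.3], [0, 0, 2.0, 0, 0.3]]]}}

```text
clock: 22.8
position: [0.7073, -0.0446, 0.1377]
orientation: [[0.464, 0.886, 0.007], [0.886, -0.464, -0.0], [0.003, 0.006, -1.0]]
ft_force: [-0.2, 0.6, -1.5]
opening: 0.506
grasp_force: 61.9
```

Call:
{"method": "drive_tool", "body": {"rows": [[[-0.8, 0.38, 0, 0, 0.3], [-1.6, 0.77, 0, 0, 0.3], [-2.4, 1.15, 0, 0, 0.3], [-3.2, 1.53, 0, 0.1, 0.3], [-4.0, 1.92, 0, 0.1, 0.3], [-4.8, 2.3, 0, 0.1, 0.3], [-5.5, 2.65, 0, 0.1, 0.3], [-5.86, 2.82, 0, 0.1, 0.3]]]}}

```text
clock: 23.6
position: [0.4673, 0.069, 0.1319]
orientation: [[0.453, 0.892, -0.003], [0.892, -0.453, -0.001], [-0.002, -0.002, -1.0]]
ft_force: [-0.1, 0.0, -1.2]
opening: 0.505
grasp_force: 61.9
```

Call:
{"method": "drive_tool", "body": {"rows": [[[0.1, 0, -0.6, 0, 0.3], [0.1, 0, -1.4, 0, 0.3], [0.1, 0, -2.2, 0, 0.3], [0.1, 0, -2.7, 0, 0.3], [0.1, 0, -2.9, 0, 0.3], [0.1, 0, -2.98, 0, 0.3], [0.1, 0, -2.98, 0, 0.3]]]}}

```text
clock: 24.3
position: [0.4748, 0.068, 0.0141]
orientation: [[0.454, 0.891, 0.0], [0.891, -0.454, 0.0], [0.0, 0.0, -1.0]]
ft_force: [-0.4, 0.1, -2.0]
opening: 0.508
grasp_force: 61.8
```

Call:
{"method": "drive_tool", "body": {"rows": [[[0, 0, -0.04, 0, 0.3], [0, 0, -0.04, 0, 0.6], [0, 0, -0.04, 0, 0.75], [0, 0, -0.04, 0, 0.85], [0, 0, 0.8, 0, 0.85], [0, 0, 2.0, 0, 0.85], [0, 0, 3.2, 0, 0.85], [0, 0, 3.8, 0, 0.85]]]}}

```text
clock: 25.1
position: [0.4766, 0.0685, 0.1704]
orientation: [[0.454, 0.891, 0.006], [0.891, -0.454, -0.0], [0.003, 0.006, -1.0]]
ft_force: [0.6, 0.1, -0.2]
opening: 0.848
grasp_force: 0.0
```

Call:
{"method": "drive_tool", "body": {"rows": [[[1.0, -0.8, 0.8, 0, 0.85], [2.0, -1.6, 1.4, 0, 0.85], [2.8, -2.4, 1.4, 0, 0.85], [2.8, -2.4, 1.4, 0, 0.85], [2.8, -2.4, 1.4, 0, 0.85]]]}}

```text
clock: 25.6
position: [0.5874, -0.0301, 0.2214]
orientation: [[0.458, 0.889, -0.0], [0.889, -0.458, 0.001], [0.001, -0.001, -1.0]]
ft_force: [-1.6, 1.1, 0.3]
opening: 0.852
grasp_force: 0.0
```

```bash
python3 - <<'E'
from h import *
blocks(.060,.075); blocks(.020,.032,n="side")
E
```

```text
blob [586.3 -72.3] size [63.6 45.2] ang 61.0 z 0.0667 bgr [ 91. 147. 194.] press -0.0485 -0.0295
blob [ 669.2 -117.3] size [63.7 44.5] ang 62.5 z 0.0668 bgr [ 73. 103. 146.] press 0.0458 -0.0295
blob [ 535.3 -235.9] size [31.5 17.6] ang 61.6 z 0.0711 bgr [79. 83. 83.] press -0.0153 -0.1976
tcp [ 0.5874 -0.0301  0.2214]
blob [926.8  35.4] size [56.  80.3] ang 55.9 z 0.0244 bgr [140. 126. 131.] press 0.1994 0.2276
blob [ 743.5 -279.4] size [42.6 65.3] ang 64.7 z 0.0276 bgr [151. 135. 141.] press 0.1885 -0.1366
tcp [ 0.5862 -0.0278  0.2213]
```

Call:
{"method": "drive_tool", "body": {"rows": [[[0.04, -0.6, -0.4, 0, 0.85], [0.04, -1.12, -1.2, 0, 0.85], [0.04, -1.12, -2.2, 0, 0.85], [0.04, -1.12, -3.2, 0, 0.85], [0.04, -1.12, -3.9, 0, 0.85], [0.04, -1.12, -4.15, 0, 0.85], [0.04, -1.12, -4.15, 0, 0.85], [0.04, -1.12, -4.15, 0, 0.85]]]}}

```text
clock: 26.5
position: [0.5891, -0.072, 0.0576]
orientation: [[0.453, 0.891, 0.002], [0.891, -0.453, -0.0], [0.001, 0.002, -1.0]]
ft_force: [0.9, -0.9, 1.1]
opening: 0.849
grasp_force: 0.0
```

Call:
{"method": "drive_tool", "body": {"rows": [[[0, 0, -0.04, 0, 0.3], [0, 0, -0.04, 0, 0.3], [0, 0, -0.04, 0, 0.3], [0, 0, -0.04, 0, 0.3], [0, 0, 0.4, 0, 0.3], [0, 0, 1.2, 0, 0.3], [0, 0, 2.2, 0, 0.3], [0, 0, 2.2, 0, 0.3]]]}}

```text
clock: 27.3
position: [0.592, -0.0729, 0.1499]
orientation: [[0.454, 0.891, 0.01], [0.891, -0.454, -0.002], [0.003, 0.01, -1.0]]
ft_force: [0.5, -0.9, -0.9]
opening: 0.511
grasp_force: 61.5
```

Call:
{"method": "drive_tool", "body": {"rows": [[[-0.9, 0.5, 0, 0, 0.3], [-1.8, 1.0, 0, 0, 0.3], [-2.7, 1.5, 0, 0, 0.3], [-3.2, 2.1, 0, 0, 0.3], [-3.1, 3.0, 0, 0, 0.3], [-2.6, 4.0, 0, 0, 0.3], [-2.1, 5.0, 0, 0, 0.3], [-1.7, 5.9, 0, 0, 0.3]]]}}

```text
clock: 28.1
position: [0.5208, 0.1647, 0.1436]
orientation: [[0.455, 0.891, 0.001], [0.891, -0.455, -0.0], [0.0, 0.001, -1.0]]
ft_force: [0.1, -1.7, -1.7]
opening: 0.503
grasp_force: 61.6
```

```bash
python3 -c "
from h import *
s=sense();print((np.array([.5396,.2,.0165])-s['position'])/.04, s['position'])"
```

```text
[ 0.47086075  0.88362047 -3.17805569] [0.52076557 0.16465518 0.14362223]
```

Call:
{"method": "drive_tool", "body": {"rows": [[[0.44, 0.83, -0.5, 0, 0.3], [0.44, 0.83, -1.4, 0, 0.3], [0.44, 0.83, -2.3, 0, 0.3], [0.44, 0.83, -2.9, 0, 0.3], [0.44, 0.83, -3.15, 0, 0.3], [0.44, 0.83, -3.15, 0, 0.3], [0.44, 0.83, -3.15, 0, 0.3]]]}}

```text
clock: 28.8
position: [0.5386, 0.1966, 0.0189]
orientation: [[0.455, 0.891, 0.002], [0.891, -0.455, 0.001], [0.001, 0.001, -1.0]]
ft_force: [0.8, -0.6, -0.9]
opening: 0.507
grasp_force: 61.6
```

Call:
{"method": "drive_tool", "body": {"rows": [[[0, 0, -0.05, 0, 0.3], [0, 0, -0.09, 0, 0.3], [0, 0, -0.12, 0, 0.3], [0, 0, -0.12, 0, 0.3]]]}}

```text
clock: 29.2
position: [0.538, 0.1962, 0.0133]
orientation: [[0.455, 0.891, 0.0], [0.891, -0.455, -0.0], [0.0, 0.0, -1.0]]
ft_force: [0.2, 0.4, -2.1]
opening: 0.508
grasp_force: 61.6
```

Call:
{"method": "drive_tool", "body": {"rows": [[[0, 0, -0.03, 0, 0.3], [0, 0, -0.03, 0, 0.6], [0, 0, -0.03, 0, 0.75], [0, 0, -0.03, 0, 0.85], [0, 0, 0.8, 0, 0.85], [0, 0, 2.0, 0, 0.85], [-0.3, -0.6, 3.2, 0, 0.85], [-0.8, -1.6, 4.2, 0, 0.85]]]}}

```text
clock: 30.0
position: [0.5112, 0.1441, 0.1736]
orientation: [[0.451, 0.893, 0.003], [0.893, -0.451, 0.003], [0.003, 0.001, -1.0]]
ft_force: [1.0, -1.6, 1.1]
opening: 0.846
grasp_force: 0.0
```

Call:
{"method": "drive_tool", "body": {"rows": [[[-0.3, -1.0, 0.4, 0, 0.85], [-0.3, -2.0, 0.4, 0, 0.85], [0, -3.1, 0.4, 0, 0.85], [0.6, -4.1, 0.4, 0, 0.85], [1.5, -4.7, 0.4, 0, 0.85], [2.5, -5.2, 0.4, 0, 0.85], [3.2, -5.7, 0.2, 0, 0.85], [3.8, -5.9, 0, 0, 0.85]]]}}

```text
clock: 30.8
position: [0.6641, -0.0976, 0.1701]
orientation: [[0.458, 0.889, 0.0], [0.889, -0.458, -0.001], [-0.001, 0.001, -1.0]]
ft_force: [-0.1, 0.5, -0.2]
opening: 0.85
grasp_force: 0.0
```

```bash
python3 - <<'E'
from h import *
blocks(.060,.075)
E
```

```text
blob [ 670.2 -117.8] size [63.9 44.8] ang 62.3 z 0.0669 bgr [ 64.  94. 145.] press 0.0469 -0.0295
tcp [ 0.6641 -0.0976  0.1701]
```

Call:
{"method": "drive_tool", "body": {"rows": [[[0.1, -0.5, 0, 0, 0.85], [0.1, -0.5, -0.8, 0, 0.85], [0.1, -0.5, -1.6, 0, 0.85], [0.1, -0.5, -1.6, 0, 0.85]]]}}

```text
clock: 31.25
position: [0.6628, -0.1153, 0.1025]
orientation: [[0.455, 0.891, -0.008], [0.891, -0.455, 0.001], [-0.003, -0.008, -1.0]]
ft_force: [-0.4, 0.4, 0.0]
opening: 0.848
grasp_force: 0.0
```

Call:
{"method": "drive_tool", "body": {"rows": [[[0.14, -0.06, -0.5, 0, 0.85], [0.14, -0.06, -1.0, 0, 0.85], [0.14, -0.06, -1.2, 0, 0.85], [0.14, -0.06, -1.2, 0, 0.85]]]}}

```text
clock: 31.65
position: [0.672, -0.1166, 0.0584]
orientation: [[0.454, 0.891, -0.001], [0.891, -0.454, 0.0], [-0.0, -0.001, -1.0]]
ft_force: [-0.1, 0.4, -0.4]
opening: 0.849
grasp_force: 0.0
```

Call:
{"method": "drive_tool", "body": {"rows": [[[0, 0, -0.04, 0, 0.3], [0, 0, -0.06, 0, 0.3], [0, 0, -0.06, 0, 0.3], [0, 0, -0.06, 0, 0.3], [0, 0, -0.06, 0, 0.3]]]}}

```text
clock: 32.15
position: [0.6719, -0.1156, 0.0582]
orientation: [[0.454, 0.891, -0.001], [0.891, -0.454, 0.0], [-0.0, -0.001, -1.0]]
ft_force: [-3.5, 1.7, 6.3]
opening: 0.506
grasp_force: 61.5
```

Call:
{"method": "drive_tool", "body": {"rows": [[[0, 0, 0.4, 0, 0.3], [0, 0, 1.2, 0, 0.3], [0, 0, 2.2, 0, 0.3], [-0.8, 0.43, 2.4, 0, 0.3], [-1.7, 0.9, 2.4, 0, 0.3], [-2.7, 1.45, 2.4, 0, 0.3], [-3.7, 2.0, 2.4, 0, 0.3], [-4.6, 2.5, 2.4, 0, 0.3]]]}}

```text
clock: 32.95
position: [0.487, -0.0153, 0.1535]
orientation: [[0.454, 0.891, 0.002], [0.891, -0.454, -0.001], [-0.0, 0.002, -1.0]]
ft_force: [-0.0, 0.1, -0.0]
opening: 0.503
grasp_force: 61.6
```

```bash
python3 -c "
from h import *
s=sense();print((np.array([.506,.134,.015])-s['position'])/.04, s['position'],s['grasp_force'])"
```

```text
[ 0.47560387  3.73322712 -3.46266796] [ 0.48697585 -0.01532908  0.15350672] 61.571552753448486
```

Call:
{"method": "drive_tool", "body": {"rows": [[[-0.1, 0.9, 0, 0, 0.3], [-0.1, 1.9, 0, 0, 0.3], [0.1, 2.9, 0, 0, 0.3], [0.4, 3.6, 0, 0, 0.3], [0.46, 3.72, -0.5, 0, 0.3], [0.46, 3.72, -0.9, 0, 0.3], [0.46, 3.72, -0.9, 0, 0.3]]]}}

```text
clock: 33.65
position: [0.5049, 0.1311, 0.1146]
orientation: [[0.454, 0.891, -0.004], [0.891, -0.455, -0.001], [-0.003, -0.003, -1.0]]
ft_force: [-1.2, -0.5, -1.8]
opening: 0.505
grasp_force: 61.6
```

```bash
python3 -c "
from h import *
s=sense();print((np.array([.506,.134,.016])-s['position'])/.04, s['position'],s['grasp_force'],s['ft_force'])
blocks(.020,.034)"
```

```text
[ 0.02852572  0.07144226 -2.46620109] [0.50485897 0.13114231 0.11464804] 61.57902002334595 [-1.21683965 -0.51837661 -1.77253186]
blob [456.3 304.7] size [21.7 51.3] ang 63.3 z 0.023 bgr [138. 127. 129.] press -0.3426 0.2399
blob [536.5 195.6] size [62.  43.7] ang 62.4 z 0.0239 bgr [105. 171. 221.] press -0.22 0.1823
blob [388.4 189.6] size [20.2 25.9] ang 61.2 z 0.0222 bgr [ 96.  98. 103.] press -0.3473 0.1063
blob [601.3  47.3] size [49.6 10.4] ang 59.0 z 0.0259 bgr [178.  190.  195.5] press -0.0924 0.0827
tcp [0.5049 0.1311 0.1146]
```

Call:
{"method": "drive_tool", "body": {"rows": [[[0, 0.01, -0.7, 0, 0.3], [0, 0.01, -1.5, 0, 0.3], [0, 0.01, -2.1, 0, 0.3], [0, 0.01, -2.42, 0, 0.3], [0, 0.01, -2.45, 0, 0.3], [0, 0.01, -2.45, 0, 0.3]]]}}

```text
clock: 34.3
position: [0.5075, 0.1325, 0.0196]
orientation: [[0.455, 0.89, 0.001], [0.89, -0.455, 0.0], [0.001, 0.001, -1.0]]
ft_force: [0.6, 0.8, -2.2]
opening: 0.504
grasp_force: 61.6
```

Call:
{"method": "drive_tool", "body": {"rows": [[[-0.02, -0.02, -0.05, 0, 0.3], [-0.02, -0.02, -0.1, 0, 0.3], [-0.02, -0.02, -0.1, 0, 0.3], [-0.02, -0.02, -0.1, 0, 0.6], [-0.02, -0.02, -0.1, 0, 0.8], [-0.02, -0.02, -0.1, 0, 0.85], [-0.02, -0.02, 0.8, 0, 0.85], [-0.02, -0.02, 2.0, 0, 0.85]]]}}

```text
clock: 35.1
position: [0.5037, 0.1315, 0.0975]
orientation: [[0.454, 0.891, -0.006], [0.891, -0.454, 0.0], [-0.002, -0.005, -1.0]]
ft_force: [1.1, -1.0, 0.6]
opening: 0.848
grasp_force: 0.0
```

Call:
{"method": "drive_tool", "body": {"rows": [[[0, 0, 1.0, 0, 0.85], [0, -0.5, 2.2, 0, 0.85], [-0.2, -1.5, 3.2, 0, 1], [-0.4, -2.5, 4.0, 0, 1], [-0.3, -3.3, 4.6, 0, 1], [0, -4.0, 5.0, 0, 1], [0, -4.0, 5.0, 0, 1]]]}}

```text
clock: 35.8
position: [0.5078, -0.0338, 0.3011]
orientation: [[0.462, 0.887, 0.005], [0.887, -0.462, -0.003], [-0.0, 0.006, -1.0]]
ft_force: [-0.4, -0.7, -1.0]
opening: 1.004
grasp_force: 0.0
```

```bash
python3 - <<'E'
from h import *
blocks(.018,.034); blocks(.055,.075)
p,d=eyes.get_image("wrist");cv2.imwrite("pics/w11.png",p)
E
```

```text
blob [503.5 129.4] size [63.1 45.2] ang 62.4 z 0.024 bgr [ 68.5  99.  151. ] press -0.2175 0.1083
blob [772.7  -5.9] size [49.8 10.7] ang 60.4 z 0.0258 bgr [152.  161.5 166.5] press 0.0837 0.1178
blob [388.8 189.1] size [20.  27.3] ang 63.0 z 0.0221 bgr [84. 87. 91.] press -0.3468 0.1061
blob [851.4 -97. ] size [59.5 18. ] ang 62.3 z 0.0217 bgr [ 76. 103. 139.] press 0.1963 0.0752
blob [372.7 168.8] size [29.4 33.9] ang 62.1 z 0.0202 bgr [84. 86. 90.] press -0.3513 0.0806
blob [826.  -79.2] size [49.5 28.4] ang 58.0 z 0.0244 bgr [147. 137. 138.] press 0.1655 0.0788
blob [472.6  65.3] size [63.1 45.2] ang 62.5 z 0.0238 bgr [100. 135. 212.] press -0.2141 0.0372
blob [566.3 -20.7] size [89.2  8.2] ang 62.2 z 0.0262 bgr [174. 184. 190.] press -0.0906 0.0063
blob [ 795.  -135.9] size [44.5 20.8] ang 63.8 z 0.0201 bgr [72. 75. 79.] press 0.1653 0.0141
blob [ 823.4 -164.2] size [35.7 47.8] ang 57.1 z 0.023 bgr [129. 123. 125.] press 0.2037 0.0028
blob [ 763.9 -199.2] size [44.  21.4] ang 49.5 z 0.0202 bgr [71. 75. 79.] press 0.1681 -0.0564
blob [ 801.  -226.5] size [54.3 20.2] ang 66.5 z 0.
[... 469 characters left out ...]
20.1 81.5] ang 7.6 z 0.0256 bgr [65. 89. 91.] press -0.5317 -0.2215
blob [ 685.4 -337.8] size [60.4 24.9] ang 69.2 z 0.02 bgr [ 86. 112. 144.] press 0.1653 -0.2156
blob [ 730.  -340.5] size [24.  41.3] ang 54.9 z 0.0201 bgr [ 93. 121. 157.] press 0.2057 -0.1967
blob [ 694.9 -400.9] size [45.3 38.2] ang 72.3 z 0.0239 bgr [ 94. 116. 138.] press 0.2037 -0.2666
blob [ 22.9 -67.6] size [78.5 19.2] ang 39.5 z 0.0256 bgr [68. 93. 96.] press -0.546 -0.2941
tcp [ 0.5078 -0.0338  0.3011]
blob [ 524.1 -248. ] size [64. 14.] ang 56.4 z 0.07 bgr [67. 70. 70.] press -0.0194 -0.2136
blob [ 338.7 -221.3] size [25.8 96.9] ang 68.2 z 0.0661 bgr [63. 69. 76.] press -0.1951 -0.2786
tcp [ 0.5066 -0.0304  0.2996]
```

View pics/w11.png

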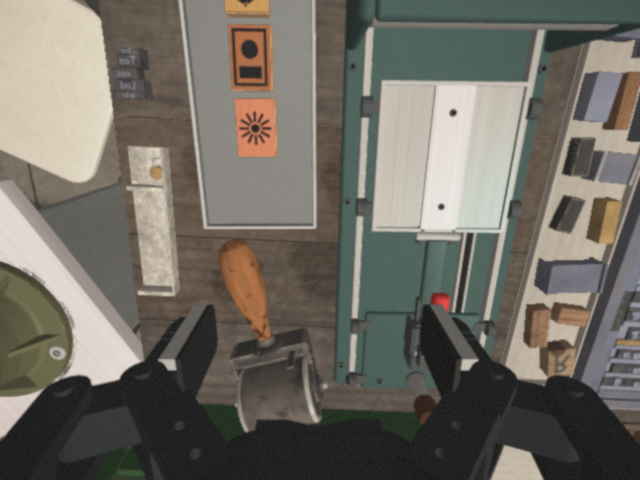

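The bed is empty, and sun (255,128), frame (250,58) and leaf (247,5) lie flat and face up in the galley. The coupler is locked and the bed indexed.

```bash
python3 -c "
from bench import manip
print(manip.close_job())"
```

```text
the job is handed in; nothing more can be done
None
```

The job is handed in: the coupler is seated and locked, the bed is drawn out and indexed, and the three blocks that were on it (sun, frame, leaf) lie flat and face up in the galley.

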